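Leak-test the serviced canisters

TASK

Leak-test the serviced steel canisters on the bench: first wind the timer's key clockwise all the way to its stop, then pull the tester's purge knob out to its stop, hold it a moment and let it spring back. Then take the canisters one at a time from the smallest to the largest: hold each one upright and centred on the tester's pad, press the pad fully down for a second, and stand it upright on the floor of the grey tray. At the end the pad and the knob are free and every canister stands in the tray; leave the saucepan, the screwdriver and the cleaner bottle where they are.

Things in the scene. Friction and masses are not known exactly. Their poses are not given: they have to be found in the camera images.
- tester: Bench leak tester, fixed: grey cast box 140 x 140 mm, 56 mm high, with a round black sprung pad on top and a pull knob in the middle of its front face (towards the robot). Origin: centre of its underside; its x axis points from the front face to the back, z up. Position and yaw vary.
- pad_top (a point): Centre of the upper face of the tester's sprung pad: a black rubber disc 80 mm in diameter, upper face 82 mm above the bench when up. It moves straight down 12 mm against a spring (about 5 N to start moving, about 15 N at the bottom stop) and comes back up by itself.
- pad (a joint): Travel of the sprung pad in m: 0 up, 0.012 fully depressed at its stop.
- purge_knob (a point): Centre of the grip of the purge knob: a black round knob 26 mm in diameter and 18 mm long, its axis level along the tester's x axis, 36 mm above the bench; when in, its centre stands 37 mm in front of the tester's front face, on a 10 mm rod. It can be pinched from above across its diameter.
- purge (a joint): How far the purge knob is pulled out, in m: 0 in, 0.030 at its stop. It pulls straight out, away from the tester (tester's -x), against a spring (2 N to start, 8 N at the stop) and springs back in when let go.
- timer: Clockwork cycle timer, fixed: a steel drum 84 mm in diameter, 55 mm high, with a white dial on top and a brass winding key standing up from the middle. Origin: centre of its underside, z up; at key value 0 the key's blade lies along its x axis. It stands in one of five places among the canisters.
- key_grip (a point): Centre of the upright brass blade of the timer's winding key: 42 mm long, 8 mm thick, 30 mm high (from 67 to 97 mm above the bench; this point is at 82 mm). This frame's x axis runs along the blade, y across its thickness, z up along the turning axis.
- key (a joint): Turn of the winding key in rad, growing clockwise seen from above: 3.6 is fully wound, at the stop. It starts between 0 and 0.6. Its spring and friction resist with 0.15 to 0.23 N m; it stays where it is when let go, so it can be wound by repeated partial turns.
- tray: Fixed flat grey tray for tested canisters, 150 mm (its x) by 300 mm (its y), floor 4 mm thick, walls 4 mm thick and 14 mm high over all. Origin: centre of its underside. There is room for three canisters side by side along its length.
- saucepan: Bystander: steel saucepan with two side handles, 120 mm in diameter, 70 mm high, beyond the tray. Origin at the centre of its underside.
- screwdriver: Bystander: screwdriver with a red handle, 200 mm long, lying on the bench beyond the tester. Origin at the middle of its length, underneath.
- cleaner: Bystander: green cleaner bottle with red cap, 60 mm in diameter, 170 mm high, on the far right. Origin at the centre of its underside.
- canister1: The smallest of four sizes of closed, upright, round steel canister: 52 mm in diameter, 50 mm high, with a low black button (6 mm high, 18 mm wide) on its lid; loose, 0.1 to 0.45 kg, heavy in the base. Origin: centre of its underside, z up. May be absent; two or three of the four sizes are there.
- canister2: The second smallest of four sizes of closed, upright, round steel canister: 56 mm in diameter, 64 mm high, with a low black button (6 mm high, 20 mm wide) on its lid; loose, 0.1 to 0.45 kg, heavy in the base. Origin: centre of its underside, z up. May be absent; two or three of the four sizes are there.
- canister3: The second largest of four sizes of closed, upright, round steel canister: 60 mm in diameter, 78 mm high, with a low black button (6 mm high, 21 mm wide) on its lid; loose, 0.1 to 0.45 kg, heavy in the base. Origin: centre of its underside, z up. May be absent; two or three of the four sizes are there.
- canister4: The largest of four sizes of closed, upright, round steel canister: 64 mm in diameter, 92 mm high, with a low black button (6 mm high, 22 mm wide) on its lid; loose, 0.1 to 0.45 kg, heavy in the base. Origin: centre of its underside, z up. May be absent; two or three of the four sizes are there.
There are look-alikes about, which are no part of the job. What is shaped like the tester but blue or yellow is not meant.

How it is judged:
On the way, in this order (a step that is already met when the one before it is completed fails the run):
1. the timer's key is fully wound (past 3.4 of 3.6 rad) (value of joint key above 3.4 rad), for 0.2 s.
2. the purge knob is pulled out to its stop (past 26 of 30 mm) (value of joint purge above 0.026 m), for 0.2 s.
3. the purge knob has sprung back in (value of joint purge below 0.004 m), for 0.1 s.
4. the smallest canister (canister1), if there, is pressed by the gripper, upright and within 20 mm of the pad centre, until the pad is down past 10 of 12 mm, for half a second (z of canister1 in the frame of tester below 0.072 m and horizontal distance between canister1 and pad_top below 0.02 m and z of canister1 in the frame of pad_top between -0.003 and 0.003 m and angle between canister1's own z axis and vertical below 0.15 rad and contact force between canister1 and the fingers above 2 N), for 0.5 s.
5. the second smallest canister (canister2), if there, is pressed by the gripper, upright and within 20 mm of the pad centre, until the pad is down past 10 of 12 mm, for half a second (z of canister2 in the frame of tester below 0.072 m and horizontal distance between canister2 and pad_top below 0.02 m and z of canister2 in the frame of pad_top between -0.003 and 0.003 m and angle between canister2's own z axis and vertical below 0.15 rad and contact force between canister2 and the fingers above 2 N), for 0.5 s.
6. the second largest canister (canister3), if there, is pressed by the gripper, upright and within 20 mm of the pad centre, until the pad is down past 10 of 12 mm, for half a second (z of canister3 in the frame of tester below 0.072 m and horizontal distance between canister3 and pad_top below 0.02 m and z of canister3 in the frame of pad_top between -0.003 and 0.003 m and angle between canister3's own z axis and vertical below 0.15 rad and contact force between canister3 and the fingers above 2 N), for 0.5 s.
7. the largest canister (canister4), if there, is pressed by the gripper, upright and within 20 mm of the pad centre, until the pad is down past 10 of 12 mm, for half a second (z of canister4 in the frame of tester below 0.072 m and horizontal distance between canister4 and pad_top below 0.02 m and z of canister4 in the frame of pad_top between -0.003 and 0.003 m and angle between canister4's own z axis and vertical below 0.15 rad and contact force between canister4 and the fingers above 2 N), for 0.5 s.
At the end, for the whole second after the job is handed in: Every canister that is there stands upright (within 0.1 rad), at rest and released, flat on the floor of the tray (origin within 9 mm above the tray's underside, inside its walls); the key is still wound past 3.2 rad, the pad is up (under 3 mm) and the purge knob is in (under 4 mm) (x of canister1 in the frame of tray between -0.07 and 0.07 m and y of canister1 in the frame of tray between -0.145 and 0.145 m and z of each of canister1, canister2, canister3, canister4 in the frame of tray below 0.009 m and angle between each of canister1, canister2, canister3, canister4's own z axis and vertical below 0.1 rad and linear speed of each of canister1, canister2, canister3, canister4 below 0.02 m/s and x of canister2 in the frame of tray between -0.07 and 0.07 m and y of canister2 in the frame of tray between -0.145 and 0.145 m and x of canister3 in the frame of tray between -0.07 and 0.07 m and y of canister3 in the frame of tray between -0.145 and 0.145 m and x of canister4 in the frame of tray between -0.07 and 0.07 m and y of canister4 in the frame of tray between -0.145 and 0.145 m and value of joint key above 3.2 rad and value of joint pad below 0.003 m and value of joint purge below 0.004 m); the robot touches nothing.
It fails at once if the saucepan is displaced by more than 30 mm (distance of saucepan from where it was at the start of the episode above 0.03 m).
It fails at once if the screwdriver is displaced by more than 30 mm (distance of screwdriver from where it was at the start of the episode above 0.03 m).
It fails at once if the cleaner is displaced by more than 30 mm (distance of cleaner from where it was at the start of the episode above 0.03 m).
Of canister1, canister2, canister3, canister4 only 2 to 3 are there at a start; the rules pass over those that are not, and their reading is None.
At some moment in a run one of canister1, canister2, canister3, canister4 may be knocked a few centimetres aside while the robot is not near it.
It also fails if it takes over 210 s, if anything falls off the work surface, if the arm or the gripper's body presses on something with over 40 N, if the wrist force passes 120 N, or if a joint passes its speed limit or range.

ROBOT

A 7-joint arm with a two-finger parallel gripper is mounted at the origin on the work surface. World frame = base frame: x ahead of the robot, y to its left, z up, the work surface at z = 0. Lengths are in m, angles in rad, forces in N, time in s.
With the tool pointing down it reaches from about 0.4 to 0.85 m from the base axis. Payload 4.5 kg.
Tool frame: the origin (TCP) lies on the centre line of the jaws, within the pads' length; the fingertips stand 25 mm ahead of it and the grasp point (between the pads) lies 6 mm ahead of it; z points along the fingers, y is the line along which they close (so a half turn about z gives the same grasp; the last joint's range is limited). The gripper opens to 85 mm and grips with 20 to 120 N. Pads are 22 mm wide; open, the fingers measure 114 mm over their backs; the gripper's body (76 mm by 85 mm) begins 54 mm behind the grasp point. The pads swing forward as they close: fully open they stand 13 mm farther back than shut.
Start: joints at [-1.161, 0.689, -0.195, 1.565, 0.157, 0.902, -0.215], TCP at [0.229, 0.581, 0.256] pointing down, gripper open.
Joint ranges: [-3.01, 3.01], [-0.46, 2.08], [-1.47, 1.51], [0.13, 2.56], [-1, 4.14], [0.04, 2.09], [-2.66, 2.66]. Speed limits (rad/s): [2.57, 2.57, 3.14, 3.14, 3.14, 3.14, 3.14].

INTERFACE

Orientations are given as a unit quaternion [x, y, z, w].
In Python, from cell import readout, viewer, workorder gives the robot as it stands.
- The arm moves only by the tool move_arm, never from a script. Its argument "commands" is a list of rows, each a list of 3 entries, a list of its own where there are three numbers: the closure, from -1 (fully open) to 1 (shut), then the shift along the tool's x, y, z in m, then the turn, a rotation vector about the tool's x, y, z in degrees. In form: [[jaw, [dx, dy, dz], [wx, wy, wz]], ...]. A call has 1 to 12 rows; each row is the pose to reach, as a shift and turn from the pose commanded when the call began, along the tool's axes at that moment; what a row does not reach only later rows make up. A row lasts 1/12 s, in which the tool goes at most 41.7 mm and 7.16 degrees, less where a joint would pass 70% of its speed; a pose out of reach is approached as far as the arm can. A call with a gripper value outside its range is refused whole. The fingers move at their own pace and stop on an object; the grip force is fixed at half the most. Time passes only in rows, so rows that repeat a pose let the fingers close. It gives the time, the measured TCP pose, the force, the opening and the grip force at its end, in the units of the state.
- readout.get_state(): the state, without advancing time (a new reading comes with each control period).
- viewer.read_camera(name): name is "scene" or "top"; returns a dict with "pixels" (384x512x3 uint8, red, green, blue), "depth" (384x512 float32, m along the optical axis (not along the pixel's ray), 0 where there is no reading), "fovy" (degrees; the focal length in pixels is half the picture's height over the tangent of half this angle, whatever the lens; pixels are square), "cx", "cy" (the principal point, pixels), "R" (3x3) and "t" (3): a world point X has camera coordinates R X + t. Camera axes: x right, y down, z forward; pixel columns grow to the right and rows downward; lengths in m; the calibration is good to about 2 mm. A picture is of the moment at which its call begins.
- workorder.close_job(): hands the job in; it is judged then, once.
The state is a dict: "time_s": time; "joint_pos": joint angles; "qvel": joint speeds; "joint_torque": joint torques, N m; "tool_pos": TCP position; "tool_rot": TCP orientation; "contact_force": force on the tool from outside, world axes, zero at the start; "ft_torque": the same for the moment, N m; "grip_width": finger opening in m; "gripper_force": force on a finger pad.
Only numpy, scipy, OpenCV 4.12 (cv2) and the standard library are available. Lean on these libraries where they do the work, as an engineer would, in place of code of your own. Each camera call takes 0.05 s, during which the arm holds its last target. There are 200 camera calls.

## Working session

There is one attempt and no reset: what is moved stays moved. The work goes in short steps, Python scripts to look and compute and a tool call to move; the robot and the scene stay as the last step left them, time stands still between calls to the robot, and variables do not carry over. Pictures are saved under pics/ and viewed, at most 14 in all, crops included, and the job is handed in when it is done.

Besides the shell and the picture viewer there is one more tool, called after "Request:" as name(argument=value, ...), one argument or row to a line, values as JSON. move_arm: Moves the arm, as the interface text tells. Its arguments: {"type":"object","properties":{"commands":{"type":"array","items":{"type":"array"}}},"required":["commands"]}

```bash
mkdir -p pics && ls && cat > h.py <<'E'
import numpy as np, cv2
from cell import readout, viewer, workorder
def cam(n):
    c=viewer.read_camera(n); c['f']=c['pixels'].shape[0]/2/np.tan(np.radians(c['fovy'])/2); c['R']=np.array(c['R']);c['t']=np.array(c['t']); return c
def save(c,n,box=None,s=1):
    p=c['pixels'][:,:,::-1]
    if box: u0,v0,u1,v1=box; p=p[v0:v1,u0:u1]
    cv2.imwrite('pics/'+n,cv2.resize(p,None,fx=s,fy=s,interpolation=cv2.INTER_CUBIC))
def cloud(c):
    d=c['depth']; v,u=np.mgrid[:d.shape[0],:d.shape[1]]
    P=np.stack([(u-c['cx'])/c['f']*d,(v-c['cy'])/c['f']*d,d],-1)
    W=(P-c['t'])@c['R']; W[d==0]=np.nan; return W
def ray(c,u,v,z):
    o=-c['R'].T@c['t']; r=c['R'].T@np.array([(u-c['cx'])/c['f'],(v-c['cy'])/c['f'],1.]); return o+r*(z-o[2])/r[2]
E
python3 - <<'E'
from h import *
s=readout.get_state(); print(s)
for n in('top','scene'):
    c=cam(n); save(c,n+'0.png',s=1.5); print(n,c['fovy'],c['cx'],c['cy'],c['R'].round(3).tolist(),c['t'].round(3)); np.save(n+'0.npy',c,allow_pickle=True)
E
```

```text
pics
{'time_s': 0.0, 'joint_pos': array([-1.16119139,  0.68998234, -0.19451578,  1.56639638,  0.15729024,
        0.90250594, -0.21509539]), 'qvel': array([-0.00013837, -0.00060744,  0.00088326,  0.0008489 , -0.00119958,
        0.00166387,  0.00051988]), 'joint_torque': array([ 4.59098828e-04, -5.39613819e+01, -1.26661934e+00, -1.58536416e+01,
        9.02537839e-03,  9.63891973e-03, -8.61084260e-06]), 'tool_pos': array([0.22919943, 0.58077766, 0.25547114]), 'tool_rot': array([ 1.86754021e-01,  9.82406246e-01, -9.43756101e-04, -1.11763373e-04]), 'contact_force': array([0.01270646, 0.42431197, 0.67943328]), 'ft_torque': array([-0.05084723, -0.01373157, -0.00547166]), 'gripper_force': 0.0, 'grip_width': 0.08525032350743666}
top 50.6160908044712 252.34306725916886 188.2771113577216 [[0.019, -1.0, -0.018], [-0.999, -0.018, -0.048], [0.048, 0.018, -0.999]] [-0.033  0.531  1.184]
scene 54.52866619350978 252.55861091720158 193.8220068471801 [[-0.132, 0.991, 0.007], [0.683, 0.096, -0.724], [-0.719, -0.091, -0.689]] [ 0.132 -0.301  1.45 ]
```

View pics/top0.png

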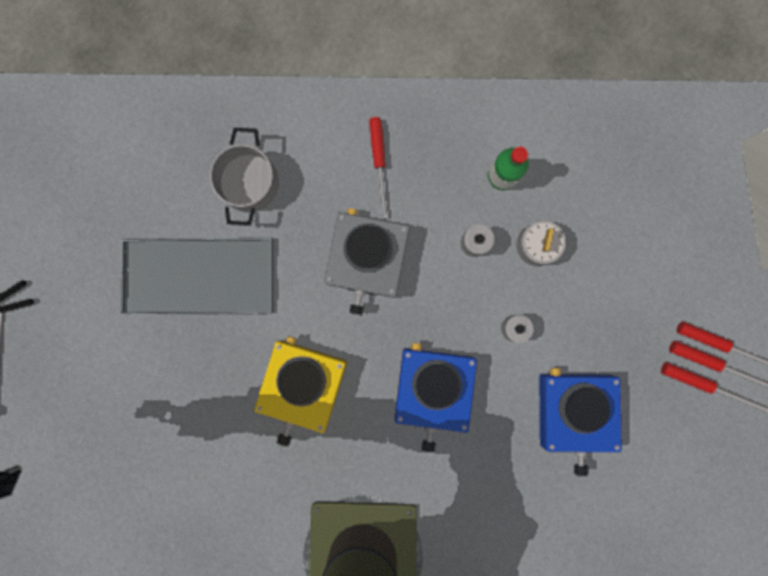

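View pics/scene0.png

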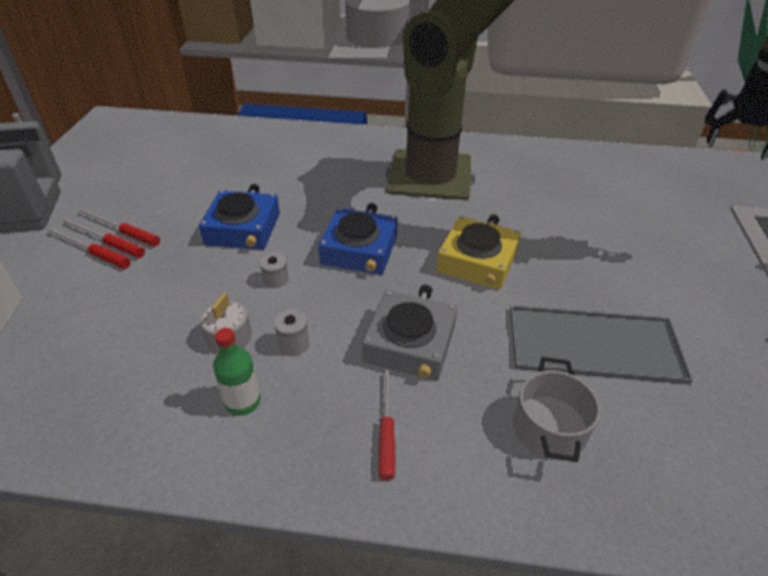

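The top view (picture pixels, 1.5x) shows the grey tester at (368,252) with its knob at (357,309). The blue testers at (437,390) and (582,412) and the yellow one at (300,385) are look-alikes. The timer is at (543,243) with a brass key, the canisters at (479,240) and (519,328), and the tray at (198,276). The only tester that fits the description is the grey one. I'll measure next and take an enlarged crop to confirm.

```bash
python3 - <<'E'
from h import *
C={n:np.load(n+'0.npy',allow_pickle=True).item() for n in('top','scene')}
c=C['top']; W=cloud(c); Z=W[...,2]; hsv=cv2.cvtColor(c['pixels'],cv2.COLOR_RGB2HSV)
save(c,'crop1.png',(210,120,430,320),3.6)
def box(u0,v0,u1,v1):
    m=np.zeros(Z.shape,bool); m[v0:v1,u0:u1]=1; return m
def rep(name,m):
    P=W[m]; print(name,m.sum(),'mean',P.mean(0).round(4),'z',np.percentile(P[:,2],[5,50,95]).round(4),'bbox mid',((P.min(0)+P.max(0))/2).round(4),'ext',np.ptp(P,axis=0).round(4))
print('bench z',np.nanmedian(Z[100:130,100:130]), np.nanmedian(Z[215:225,130:150]))
for n,b in dict(canA=(302,142,336,178),canB=(328,200,364,236)).items():
    m=box(*b)&(Z>.03); P=W[m]; zt=np.percentile(P[:,2],80); print(n,'z pct',np.percentile(P[:,2],[50,80,95,99]).round(4))
    t=m&(abs(Z-zt)<.006); rep(n,t)
    (x,y),r=cv2.minEnclosingCircle(P[abs(P[:,2]-zt)<.006][:,:2].astype(np.float32)); print('circ',x,y,r)
m=box(340,142,386,180)&(Z>.04)&(Z<.062); rep('timer',m)
k=box(340,142,386,180)&(Z>.085); rep('key',k)
k2=box(340,142,386,180)&(hsv[...,0]>10)&(hsv[...,0]<30)&(hsv[...,1]>120); rep('keycol',k2)
P=W[k][:,:2]; print('key rect',cv2.minAreaRect(P.astype(np.float32)))
v,u=np.nonzero(k2); print('rect px',cv2.minAreaRect(np.c_[u,v].astype(np.float32)))
m=box(225,140,272,180)&(Z>.072)&(Z<.09); rep('pad',m); (x,y),r=cv2.minEnclosingCircle(W[m][:,:2].astype(np.float32)); print('circ',x,y,r)
m=box(210,135,280,202)&(Z>.048)&(Z<.062); P=W[m][:,:2]; print('box rect',cv2.minAreaRect(P.astype(np.float32)))
m=box(225,196,250,212)&(Z>.02)&(hsv[...,2]<70); rep('knob',m)
m=box(70,150,195,218)&(Z>.009)&(Z<.025); P=W[m][:,:2]; print('tray rect',cv2.minAreaRect(P.astype(np.float32)))
m=box(100,168,170,200); rep('trayfloor',m)
# canister buttons by colour
for n,b,z in (('A',(310,150,330,168),.0),('B',(336,208,356,228),.0)):
    m=box(*b)&(hsv[...,2]<70); v,u=np.nonzero(m); print('btn',n,u.mean(),v.mean(),m.sum())
    for z in(.056,.070,.084,.098): print(z,ray(c,u.mean(),v.mean(),z).round(4))
E
```

```text
bench z -0.0008459585574774305 -0.0005563851806714053
canA z pct [0.064  0.0665 0.0699 0.0736]
canA 286 mean [ 0.6139 -0.2113  0.0647] z [0.0611 0.0645 0.0698] bbox mid [ 0.6136 -0.2125  0.0665] ext [0.0544 0.0542 0.0119]
circ 0.6144329309463501 -0.21163402497768402 0.028333967551589012
canB z pct [0.0499 0.0525 0.057  0.0583]
canB 257 mean [ 0.4465 -0.29    0.0509] z [0.0472 0.0504 0.0566] bbox mid [ 0.447  -0.291   0.0524] ext [0.0511 0.0513 0.0117]
circ 0.44684168696403503 -0.29079726338386536 0.02613654173910618
timer 622 mean [ 0.6101 -0.3322  0.055 ] z [0.0501 0.0554 0.0591] bbox mid [ 0.6115 -0.3338  0.0509] ext [0.0823 0.0816 0.021 ]
key 58 mean [ 0.6118 -0.3341  0.0951] z [0.0891 0.096  0.0998] bbox mid [ 0.6117 -0.3357  0.0933] ext [0.0416 0.0168 0.0152]
keycol 52 mean [ 0.612  -0.3331  0.0933] z [0.0814 0.0956 0.0997] bbox mid [ 0.6116 -0.3338  0.0884] ext [0.0365 0.013  0.0235]
key rect ((0.6121689677238464, -0.33448028564453125), (0.009818070568144321, 0.042403098195791245), 75.99317932128906)
rect px ((365.0764465332031, 159.4058837890625), (3.79628324508667, 13.7750844
[... 301 characters left out ...]
 0.14704054594039917), 80.0615005493164)
knob 42 mean [0.4784 0.0167 0.0457] z [0.0414 0.0458 0.0507] bbox mid [0.4782 0.0162 0.0462] ext [0.0169 0.023  0.0127]
tray rect ((0.5380619764328003, 0.3369165062904358), (0.14898847043514252, 0.3008066415786743), 1.066127061843872)
trayfloor 2240 mean [nan nan nan] z [nan nan nan] bbox mid [nan nan nan] ext [nan nan nan]
btn A 319.3076923076923 158.8846153846154 26
0.056 [ 0.6161 -0.2131  0.056 ]
0.07 [ 0.6144 -0.211   0.07  ]
0.084 [ 0.6126 -0.209   0.084 ]
0.098 [ 0.6109 -0.2069  0.098 ]
btn B 346.3333333333333 218.875 24
0.056 [ 0.4476 -0.2908  0.056 ]
0.07 [ 0.4479 -0.2878  0.07  ]
0.084 [ 0.4482 -0.2848  0.084 ]
0.098 [ 0.4486 -0.2818  0.098 ]
```

View pics/crop1.png

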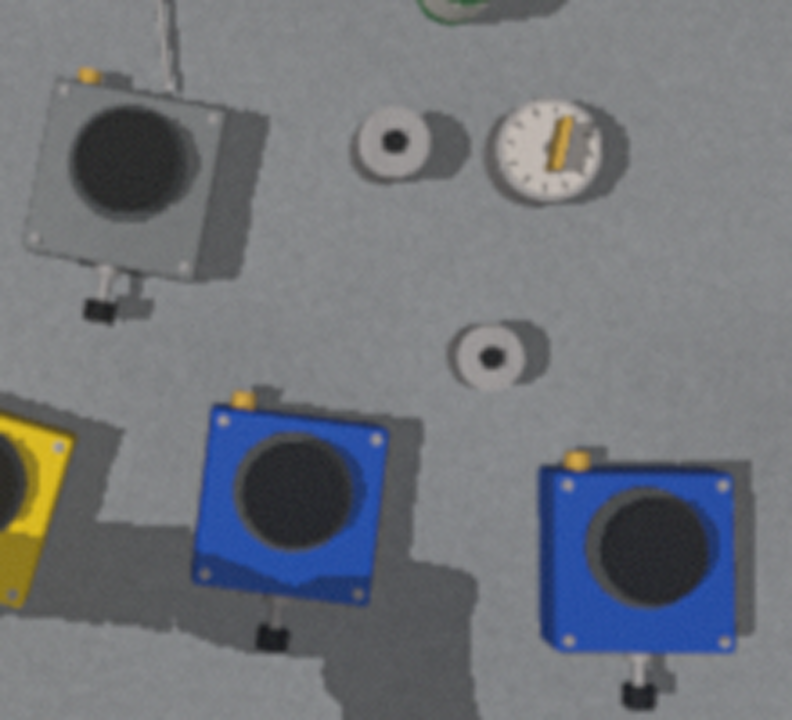

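The crop confirms the grey tester at (125,175) with its knob at (100,310), and the timer key at (561,145). By height and diameter, canister (490,357) is 50 mm tall and 52 mm across, so it is canister1 at (0.447,-0.291). Canister (394,142) is 64 and 56 mm, so it is canister2 at (0.614,-0.212). The key is at (0.612,-0.334) with its blade at about -12.5°.

```bash
cat >> h.py <<'E'
from scipy.spatial.transform import Rotation as Ro
def plan(*targets):  # (x,y,z,yaw of closing line deg): shifts and turns from the present pose
    s=readout.get_state(); R0=Ro.from_quat(s['tool_rot']); p0=s['tool_pos']
    y0=np.degrees(np.arctan2(*R0.as_matrix()[[1,0],1])); print('t',round(s['time_s'],2),'p',p0.round(4),'yaw',y0.round(2),'w',round(s['grip_width'],4),'F',s['contact_force'].round(1),'gf',round(s['gripper_force'],1),'j',s['joint_pos'].round(2))
    for x,y,z,a in targets:
        r=np.radians(a); Y=np.array([np.cos(r),np.sin(r),0]); Zt=np.array([0,0,-1.]); X=np.cross(Y,Zt)
        q=R0.inv()*Ro.from_matrix(np.c_[X,Y,Zt])
        print((x,y,z,a),'shift',R0.inv().apply(np.array([x,y,z])-p0).round(4),'turn',q.as_rotvec(degrees=True).round(2))
E
python3 - <<'E'
from h import *
plan((.5,.1,.256,77.5),(.612,-.334,.2,77.5))
E
```

```text
t 0.1 p [0.2292 0.5808 0.2556] yaw 68.47 w 0.0854 F [-0.   0.8 -0. ] gf 0.0 j [-1.16  0.69 -0.19  1.57  0.16  0.9  -0.22]
(0.5, 0.1, 0.256, 77.5) shift [-4.284e-01 -3.479e-01  2.000e-04] turn [-0.1  -0.   -9.03]
(0.612, -0.334, 0.2, 77.5) shift [-0.6918 -0.7104  0.0568] turn [-0.1  -0.   -9.03]
```

Request:
move_arm(
  commands=[
    [-1, [-0.1, -0.08, 0], [0, 0, -4]],
    [-1, [-0.428, -0.348, 0], [0, 0, -9]],
    [-1, [-0.428, -0.348, 0], [0, 0, -9]],
    [-1, [-0.428, -0.348, 0], [0, 0, -9]],
    [-1, [-0.428, -0.348, 0], [0, 0, -9]],
    [-1, [-0.428, -0.348, 0], [0, 0, -9]],
    [-1, [-0.428, -0.348, 0], [0, 0, -9]],
    [-1, [-0.428, -0.348, 0], [0, 0, -9]],
    [-1, [-0.428, -0.348, 0], [0, 0, -9]],
    [-1, [-0.428, -0.348, 0], [0, 0, -9]],
    [-1, [-0.428, -0.348, 0], [0, 0, -9]],
    [-1, [-0.428, -0.348, 0], [0, 0, -9]],
  ],
)

```text
time_s: 1.1
tool_pos: [0.475, 0.1436, 0.2562]
tool_rot: [0.109, 0.994, -0.0, -0.0]
contact_force: [1.0, 0.3, -0.6]
grip_width: 0.0851
gripper_force: 0.0
```

```bash
python3 -c "
from h import *
plan((.612,-.334,.16,77.5))"
```

```text
t 1.1 p [0.475  0.1436 0.2562] yaw 77.48 w 0.0851 F [ 1.   0.3 -0.6] gf 0.0 j [-0.19  0.53 -0.3   1.94  0.24  0.7   0.72]
(0.612, -0.334, 0.16, 77.5) shift [-0.2374 -0.4365  0.0962] turn [-0.01 -0.02 -0.02]
```

Request:
move_arm(
  commands=[
    [-0.3, [-0.237, -0.436, 0], [0, 0, 0]],
    [-0.3, [-0.237, -0.436, 0], [0, 0, 0]],
    [-0.3, [-0.237, -0.436, 0], [0, 0, 0]],
    [-0.3, [-0.237, -0.436, 0], [0, 0, 0]],
    [-0.3, [-0.237, -0.436, 0], [0, 0, 0]],
    [-0.3, [-0.237, -0.436, 0], [0, 0, 0]],
    [-0.3, [-0.237, -0.436, 0], [0, 0, 0]],
    [-0.3, [-0.237, -0.436, 0], [0, 0, 0]],
    [-0.3, [-0.237, -0.436, 0], [0, 0, 0]],
    [-0.3, [-0.237, -0.436, 0], [0, 0, 0]],
    [-0.3, [-0.237, -0.436, 0.096], [0, 0, 0]],
    [-0.3, [-0.237, -0.436, 0.096], [0, 0, 0]],
  ],
)

```text
time_s: 2.1
tool_pos: [0.6052, -0.3096, 0.1927]
tool_rot: [0.111, 0.994, -0.001, 0.002]
contact_force: [0.4, 0.9, 0.1]
grip_width: 0.0553
gripper_force: 0.0
```

Request:
move_arm(
  commands=[
    [-0.3, [0, 0, 0], [0, 0, 0]],
    [-0.3, [0, 0, 0], [0, 0, 0]],
    [-0.3, [0, 0, 0], [0, 0, 0]],
  ],
)

```text
time_s: 2.35
tool_pos: [0.6043, -0.3047, 0.1922]
tool_rot: [0.109, 0.994, 0.001, 0.0]
contact_force: [1.3, -0.5, 1.3]
grip_width: 0.0555
gripper_force: 0.0
```

```bash
python3 -c "
from h import *
plan((.612,-.334,.16,77.5),(.612,-.334,.091,77.5))"
```

```text
t 2.35 p [ 0.6043 -0.3047  0.1922] yaw 77.52 w 0.0555 F [ 1.3 -0.5  1.3] gf 0.0 j [ 0.56  0.84 -0.32  1.45  0.3   0.9   1.51]
(0.612, -0.334, 0.16, 77.5) shift [-0.0138 -0.0271  0.0322] turn [ 0.1  -0.01  0.02]
(0.612, -0.334, 0.091, 77.5) shift [-0.0138 -0.0272  0.1012] turn [ 0.1  -0.01  0.02]
```

Request:
move_arm(
  commands=[
    [-0.3, [-0.014, -0.027, 0.032], [0, 0, 0]],
    [-0.3, [-0.014, -0.027, 0.032], [0, 0, 0]],
    [-0.3, [-0.014, -0.027, 0.06], [0, 0, 0]],
    [-0.3, [-0.014, -0.027, 0.08], [0, 0, 0]],
    [-0.3, [-0.014, -0.027, 0.101], [0, 0, 0]],
    [-0.3, [-0.014, -0.027, 0.101], [0, 0, 0]],
    [-0.3, [-0.014, -0.027, 0.101], [0, 0, 0]],
  ],
)

```text
time_s: 2.93
tool_pos: [0.6124, -0.3337, 0.0922]
tool_rot: [0.108, 0.994, 0.0, 0.0]
contact_force: [0.4, 0.9, -0.1]
grip_width: 0.0554
gripper_force: 0.0
```

```bash
python3 -c "
from h import *
plan((.612,-.334,.091,77.5))
c=cam('scene'); save(c,'s1.png',(110,180,260,290),4)"
```

```text
t 2.93 p [ 0.6124 -0.3337  0.0922] yaw 77.59 w 0.0554 F [ 0.4  0.9 -0.1] gf 0.0 j [ 0.57  0.99 -0.29  1.43  0.35  0.77  1.51]
(0.612, -0.334, 0.091, 77.5) shift [ 0.0003 -0.0004  0.0012] turn [0.06 0.01 0.09]
```

View pics/s1.png

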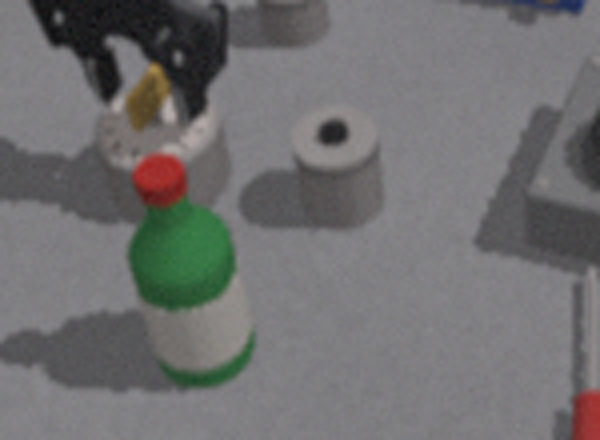

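The crop shows the brass key (150,97) between the open fingers, with canister2 at (335,165) clear of them. I'll close on the key and wind clockwise, which is + about tool z.

Request:
move_arm(
  commands=[
    [1, [0, 0, 0], [0, 0, 0]],
    [1, [0, 0, 0], [0, 0, 0]],
    [1, [0, 0, 0], [0, 0, 0]],
    [1, [0, 0, 0], [0, 0, 0]],
    [1, [0, 0, 0], [0, 0, 0]],
    [1, [0, 0, 0], [0, 0, 0]],
    [1, [0, 0, 0], [0, 0, 0]],
    [1, [0, 0, 0], [0, 0, 0]],
  ],
)

```text
time_s: 3.65
tool_pos: [0.613, -0.3332, 0.0925]
tool_rot: [0.108, 0.994, 0.001, 0.001]
contact_force: [-0.1, 3.4, 5.8]
grip_width: 0.0069
gripper_force: 59.7
```

Request:
move_arm(
  commands=[
    [1, [0, 0, 0], [0, 0, 6]],
    [1, [0, 0, 0], [0, 0, 12]],
    [1, [0, 0, 0], [0, 0, 18]],
    [1, [0, 0, 0], [0, 0, 24]],
    [1, [0, 0, 0], [0, 0, 30]],
    [1, [0, 0, 0], [0, 0, 36]],
    [1, [0, 0, 0], [0, 0, 42]],
    [1, [0, 0, 0], [0, 0, 48]],
    [1, [0, 0, 0], [0, 0, 54]],
    [1, [0, 0, 0], [0, 0, 60]],
    [1, [0, 0, 0], [0, 0, 60]],
  ],
)

```text
time_s: 4.57
tool_pos: [0.613, -0.3333, 0.0925]
tool_rot: [0.593, 0.805, 0.001, -0.0]
contact_force: [-1.4, 3.5, 5.5]
grip_width: 0.0071
gripper_force: 59.8
```

```bash
python3 -c "
from h import *
plan((.612,-.334,.091,17.5)); print(readout.get_state()['ft_torque'])"
```

```text
t 4.57 p [ 0.613  -0.3333  0.0925] yaw 17.3 w 0.0071 F [-1.4  3.5  5.5] gf 59.8 j [ 0.44  0.98 -0.01  1.44  0.01  0.72  0.72]
(0.612, -0.334, 0.091, 17.5) shift [-0.0004 -0.0011  0.0015] turn [ 0.11 -0.09 -0.2 ]
[ 0.71217698  0.24679259 -0.14045025]
```

Request:
move_arm(
  commands=[
    [1, [0, 0, 0], [0, 0, 6]],
    [1, [0, 0, 0], [0, 0, 12]],
    [1, [0, 0, 0], [0, 0, 18]],
    [1, [0, 0, 0], [0, 0, 24]],
    [1, [0, 0, 0], [0, 0, 30]],
    [1, [0, 0, 0], [0, 0, 36]],
    [1, [0, 0, 0], [0, 0, 42]],
    [1, [0, 0, 0], [0, 0, 48]],
    [1, [0, 0, 0], [0, 0, 54]],
    [1, [0, 0, 0], [0, 0, 60]],
    [1, [0, 0, 0], [0, 0, 66]],
    [1, [0, 0, 0], [0, 0, 66]],
  ],
)

```text
time_s: 5.57
tool_pos: [0.6128, -0.3333, 0.0925]
tool_rot: [0.936, 0.353, 0.001, -0.001]
contact_force: [-1.4, 4.2, 7.4]
grip_width: 0.0071
gripper_force: 60.0
```

Request:
move_arm(
  commands=[
    [1, [0, 0, 0], [0, 0, 6]],
    [1, [0, 0, 0], [0, 0, 12]],
    [1, [0, 0, 0], [0, 0, 18]],
    [1, [0, 0, 0], [0, 0, 24]],
    [1, [0, 0, 0], [0, 0, 30]],
    [1, [0, 0, 0], [0, 0, 36]],
    [1, [0, 0, 0], [0, 0, 40]],
    [1, [0, 0, 0], [0, 0, 40]],
  ],
)

```text
time_s: 6.23
tool_pos: [0.6128, -0.3333, 0.0926]
tool_rot: [1.0, 0.012, 0.001, -0.002]
contact_force: [-1.8, 4.0, 8.7]
grip_width: 0.0069
gripper_force: 60.2
```

```bash
python3 -c "
from h import *
plan((.612,-.334,.091,-90)); print(readout.get_state()['ft_torque'])"
```

```text
t 6.23 p [ 0.6128 -0.3333  0.0926] yaw -88.59 w 0.0069 F [-1.8  4.   8.7] gf 60.2 j [ 0.21  1.04  0.47  1.45 -0.58  0.79 -0.65]
(0.612, -0.334, 0.091, -90) shift [-0.0008  0.0007  0.0016] turn [-0.18 -0.07  1.41]
[ 0.85716095  0.40191779 -0.01774511]
```

Request:
move_arm(
  commands=[
    [1, [0, 0, 0], [0, 0, 4]],
    [1, [0, 0, 0], [0, 0, 8]],
    [1, [0, 0, 0], [0, 0, 12]],
    [1, [0, 0, 0], [0, 0, 12]],
    [1, [0, 0, 0], [0, 0, 12]],
  ],
)

```text
time_s: 6.65
tool_pos: [0.6128, -0.3332, 0.0925]
tool_rot: [0.996, -0.091, 0.001, -0.002]
contact_force: [-0.8, 4.3, 8.0]
grip_width: 0.0071
gripper_force: 60.2
```

```bash
python3 -c "
from h import *
plan((.612,-.334,.091,-90)); print(readout.get_state()['ft_torque'])"
```

```text
t 6.65 p [ 0.6128 -0.3332  0.0925] yaw -100.46 w 0.0071 F [-0.8  4.3  8. ] gf 60.2 j [ 0.19  1.05  0.52  1.45 -0.64  0.81 -0.81]
(0.612, -0.334, 0.091, -90) shift [-0.0007  0.0009  0.0015] turn [ -0.22  -0.06 -10.46]
[ 0.90818194  0.40218001 -0.03705026]
```

Request:
move_arm(
  commands=[
    [1, [0, 0, 0], [0, 0, 4]],
    [1, [0, 0, 0], [0, 0, 8]],
    [1, [0, 0, 0], [0, 0, 12]],
    [1, [0, 0, 0], [0, 0, 12]],
    [1, [0, 0, 0], [0, 0, 12]],
  ],
)

```text
time_s: 7.07
tool_pos: [0.6128, -0.3332, 0.0926]
tool_rot: [0.981, -0.195, 0.0, -0.002]
contact_force: [-2.1, 4.8, 8.9]
grip_width: 0.007
gripper_force: 60.3
```

```bash
python3 -c "
from h import *
plan((.612,-.334,.091,-90)); print(readout.get_state()['ft_torque'])"
```

```text
t 7.07 p [ 0.6128 -0.3332  0.0926] yaw -112.45 w 0.007 F [-2.1  4.8  8.9] gf 60.3 j [ 0.17  1.06  0.57  1.46 -0.7   0.83 -0.97]
(0.612, -0.334, 0.091, -90) shift [-0.0005  0.0011  0.0016] turn [ -0.23  -0.04 -22.45]
[ 0.95774376  0.49152274 -0.05615557]
```

Request:
move_arm(
  commands=[
    [1, [0, 0, 0], [0, 0, 3]],
    [1, [0, 0, 0], [0, 0, 6]],
    [1, [0, 0, 0], [0, 0, 8]],
    [1, [0, 0, 0], [0, 0, 8]],
    [1, [0, 0, 0], [0, 0, 8]],
  ],
)

```text
time_s: 7.48
tool_pos: [0.6128, -0.3332, 0.0925]
tool_rot: [0.965, -0.263, 0.0, -0.002]
contact_force: [-1.3, 4.5, 8.7]
grip_width: 0.0074
gripper_force: 60.2
```

```bash
python3 -c "
from h import *
plan((.612,-.334,.091,-120)); print(readout.get_state()['ft_torque'])"
```

```text
t 7.48 p [ 0.6128 -0.3332  0.0925] yaw -120.44 w 0.0074 F [-1.3  4.5  8.7] gf 60.2 j [ 0.15  1.07  0.61  1.46 -0.74  0.85 -1.09]
(0.612, -0.334, 0.091, -120) shift [-0.0003  0.0011  0.0015] turn [-0.24  0.04 -0.44]
[ 0.97683873  0.41367962 -0.0487096 ]
```

Request:
move_arm(
  commands=[
    [1, [0, 0, 0], [0, 0, 3]],
    [1, [0, 0, 0], [0, 0, 6]],
    [1, [0, 0, 0], [0, 0, 8]],
    [1, [0, 0, 0], [0, 0, 8]],
    [1, [0, 0, 0], [0, 0, 8]],
  ],
)

```text
time_s: 7.9
tool_pos: [0.6129, -0.3332, 0.0925]
tool_rot: [0.945, -0.328, -0.0, -0.002]
contact_force: [-1.3, 4.7, 9.2]
grip_width: 0.007
gripper_force: 61.2
```

```bash
python3 -c "
from h import *
plan((.612,-.334,.091,-128)); print(readout.get_state()['ft_torque'])"
```

```text
t 7.9 p [ 0.6129 -0.3332  0.0925] yaw -128.3 w 0.007 F [-1.3  4.7  9.2] gf 61.2 j [ 0.14  1.08  0.64  1.46 -0.77  0.87 -1.2 ]
(0.612, -0.334, 0.091, -128) shift [-0.0002  0.0012  0.0015] turn [-0.2   0.08 -0.3 ]
[0.86479495 0.50594974 0.6492197 ]
```

Request:
move_arm(
  commands=[
    [1, [0, 0, 0], [0, 0, 2]],
    [1, [0, 0, 0], [0, 0, 3]],
    [1, [0, 0, 0], [0, 0, 3]],
    [1, [0, 0, 0], [0, 0, 3]],
    [1, [0, 0, 0], [0, 0, 3]],
    [1, [0, 0, 0], [0, 0, 3]],
  ],
)

```text
time_s: 8.4
tool_pos: [0.6128, -0.3332, 0.0925]
tool_rot: [0.936, -0.352, -0.0, -0.002]
contact_force: [-2.9, 5.2, 9.0]
grip_width: 0.0072
gripper_force: 68.2
```

```bash
python3 -c "
from h import *
plan((.612,-.334,.091,-128)); print(readout.get_state()['ft_torque'])"
```

```text
t 8.4 p [ 0.6128 -0.3332  0.0925] yaw -131.21 w 0.0072 F [-2.9  5.2  9. ] gf 68.2 j [ 0.13  1.09  0.66  1.46 -0.79  0.87 -1.24]
(0.612, -0.334, 0.091, -128) shift [-0.0001  0.0011  0.0015] turn [-0.18  0.09 -3.21]
[0.89584805 0.55069427 1.04430335]
```

Request:
move_arm(
  commands=[
    [-0.3, [0, 0, 0], [0, 0, 2]],
    [-0.3, [0, 0, 0], [0, 0, 1]],
    [-0.3, [0, 0, 0], [0, 0, 1]],
    [-0.3, [0, 0, 0], [0, 0, 1]],
    [-0.3, [0, 0, 0], [0, 0, 1]],
    [-0.3, [0, 0, -0.04], [0, 0, 1]],
    [-0.3, [0, 0, -0.08], [0, 0, 1]],
    [-0.3, [0, 0, -0.11], [0, 0, 1]],
    [-0.3, [0, 0, -0.11], [0, 0, 1]],
    [-0.3, [0, 0, -0.11], [0, 0, 1]],
  ],
)

```text
time_s: 9.23
tool_pos: [0.6126, -0.3365, 0.2035]
tool_rot: [0.932, -0.363, 0.002, 0.0]
contact_force: [-0.8, 0.9, -0.7]
grip_width: 0.0555
gripper_force: 0.0
```

```bash
python3 -c "
from h import *
c=cam('scene'); save(c,'s2.png',(110,180,260,290),4)
W=cloud(c); hsv=cv2.cvtColor(c['pixels'],cv2.COLOR_RGB2HSV)
m=np.zeros(W.shape[:2],bool); m[185:225,130:165]=1
m&=(hsv[...,0]>10)&(hsv[...,0]<30)&(hsv[...,1]>110)&(W[...,2]>.068)&(W[...,2]<.11)
P=W[m][:,:2]; print(m.sum(),P.mean(0),cv2.minAreaRect(P.astype(np.float32)))
plan((.484,.0157,.16,80))"
```

```text
116 [ 0.61513115 -0.33179683] ((0.6137316226959229, -0.3319528102874756), (0.007158356253057718, 0.039149750024080276), 56.71637725830078)
t 9.28 p [ 0.6118 -0.3353  0.2013] yaw -132.53 w 0.0556 F [-0.1  0.5 -0.8] gf 0.0 j [ 0.11  0.97  0.75  1.4  -0.7   1.05 -1.33]
(0.484, 0.0157, 0.16, 80) shift [-0.3315 -0.1723  0.0413] turn [-4.0000e-02  4.0000e-02  1.4747e+02]
```

View pics/s2.png

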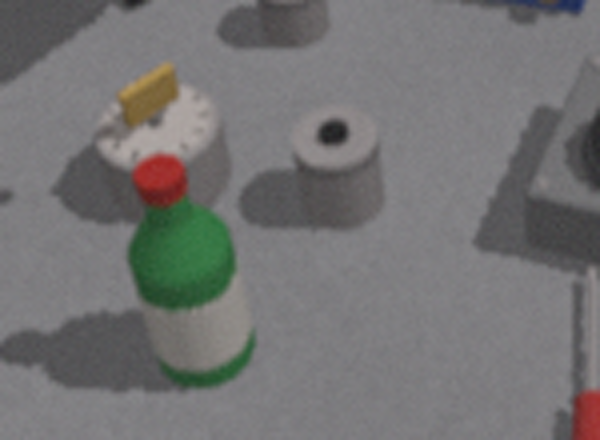

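The key now lies at about -33°, roughly 201-206° from where it started, and the torque rose hard at the stop, so it is wound. Next is the knob.

```bash
python3 -c "
from h import *
plan((.477,.017,.16,-100))"
```

```text
t 9.28 p [ 0.6118 -0.3353  0.2013] yaw -132.53 w 0.0556 F [-0.1  0.5 -0.8] gf 0.0 j [ 0.11  0.97  0.75  1.4  -0.7   1.05 -1.33]
(0.477, 0.017, 0.16, -100) shift [-0.3375 -0.1685  0.0413] turn [-3.000e-02 -3.000e-02 -3.253e+01]
```

Request:
move_arm(
  commands=[
    [-0.3, [-0.1, -0.05, 0], [0, 0, -7]],
    [-0.3, [-0.3375, -0.1685, 0], [0, 0, -32.5]],
    [-0.3, [-0.3375, -0.1685, 0], [0, 0, -32.5]],
    [-0.3, [-0.3375, -0.1685, 0], [0, 0, -32.5]],
    [-0.3, [-0.3375, -0.1685, 0], [0, 0, -32.5]],
    [-0.3, [-0.3375, -0.1685, 0], [0, 0, -32.5]],
    [-0.3, [-0.3375, -0.1685, 0.04], [0, 0, -32.5]],
    [-0.3, [-0.3375, -0.1685, 0.04], [0, 0, -32.5]],
    [-0.3, [-0.3375, -0.1685, 0.04], [0, 0, -32.5]],
    [-0.3, [-0.3375, -0.1685, 0.04], [0, 0, -32.5]],
    [-0.3, [-0.3375, -0.1685, 0.04], [0, 0, -32.5]],
    [-0.3, [-0.3375, -0.1685, 0.04], [0, 0, -32.5]],
  ],
)

```text
time_s: 10.28
tool_pos: [0.4766, 0.0168, 0.1604]
tool_rot: [0.996, -0.087, -0.001, 0.001]
contact_force: [0.9, -1.0, 0.2]
grip_width: 0.0552
gripper_force: 0.0
```

```bash
python3 -c "
from h import *
plan((.477,.017,.16,-100),(.477,.017,.043,-100))
c=cam('scene'); save(c,'s3.png',(220,170,320,250),6)"
```

```text
t 10.28 p [0.4766 0.0168 0.1604] yaw -99.97 w 0.0552 F [ 0.9 -1.   0.2] gf 0.0 j [-0.44  0.74  0.52  2.11 -0.78  0.49 -1.07]
(0.477, 0.017, 0.16, -100) shift [ 0.0004 -0.0003  0.0004] turn [0.07 0.08 0.03]
(0.477, 0.017, 0.043, -100) shift [ 0.0006 -0.0004  0.1174] turn [0.07 0.08 0.03]
```

View pics/s3.png

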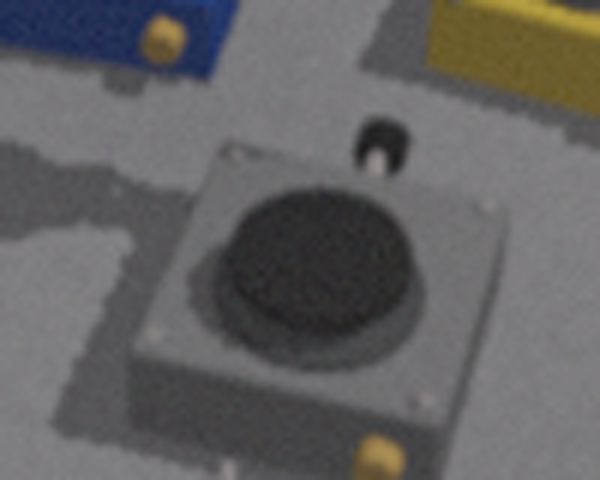

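The knob shows at crop (382,145), which is image (283.7,194.2). The gripper is above the crop. I'll cross-check the knob's position from this second view.

```bash
python3 -c "
from h import *
c=np.load('scene0.npy',allow_pickle=True).item()
print(ray(c,283.7,193.5,.040)); W=cloud(c); 
m=np.zeros(W.shape[:2],bool); m[186:202,276:292]=1; m&=(c['pixels'].max(2)<75)&(W[...,2]>.025); P=W[m]; print(m.sum(),np.percentile(P,[5,50,95],axis=0).round(4))"
```

```text
[0.47842596 0.02142236 0.04      ]
52 [[0.4737 0.0095 0.0313]
 [0.4831 0.0205 0.045 ]
 [0.4873 0.0306 0.0505]]
```

Request:
move_arm(
  commands=[
    [-0.3, [0.0005, 0, 0.04], [0, 0, 0]],
    [-0.3, [0.0005, 0, 0.07], [0, 0, 0]],
    [-0.3, [0.0005, 0, 0.09], [0, 0, 0]],
    [-0.3, [0.0005, 0, 0.105], [0, 0, 0]],
    [-0.3, [0.0005, 0, 0.117], [0, 0, 0]],
    [-0.3, [0.0005, 0, 0.117], [0, 0, 0]],
    [-0.3, [0.0005, 0, 0.117], [0, 0, 0]],
  ],
)

```text
time_s: 10.92
tool_pos: [0.478, 0.0148, 0.0439]
tool_rot: [0.996, -0.089, 0.0, 0.0]
contact_force: [-0.7, -0.3, 0.4]
grip_width: 0.0557
gripper_force: 0.0
```

Request:
move_arm(
  commands=[
    [-0.3, [0, -0.0035, 0.001], [0, 0, 0]],
    [1, [0, -0.0035, 0.001], [0, 0, 0]],
    [1, [0, -0.0035, 0.001], [0, 0, 0]],
    [1, [0, -0.0035, 0.001], [0, 0, 0]],
    [1, [0, -0.0035, 0.001], [0, 0, 0]],
    [1, [0, -0.0035, 0.001], [0, 0, 0]],
    [1, [0, -0.0035, 0.001], [0, 0, 0]],
  ],
)

```text
time_s: 11.5
tool_pos: [0.4786, 0.0204, 0.0439]
tool_rot: [0.996, -0.087, 0.001, -0.0]
contact_force: [-0.6, 0.5, 6.2]
grip_width: 0.0244
gripper_force: 58.5
```

```bash
python3 -c "
from h import *
s=readout.get_state(); x,y,z=s['tool_pos']
plan((x-.985*.032,y+.174*.032,z,-100))"
```

```text
t 11.5 p [0.4786 0.0204 0.0439] yaw -100.01 w 0.0244 F [-0.6  0.5  6.2] gf 58.5 j [-0.23  0.92  0.15  2.14 -0.95  0.15 -0.94]
(np.float64(0.4470759875397764), np.float64(0.02593918462120826), np.float64(0.04390292301249847), -100) shift [-0.032 -0.    -0.   ] turn [-0.02 -0.09 -0.01]
```

Request:
move_arm(
  commands=[
    [1, [-0.006, 0, 0], [0, 0, 0]],
    [1, [-0.012, 0, 0], [0, 0, 0]],
    [1, [-0.018, 0, 0], [0, 0, 0]],
    [1, [-0.024, 0, 0], [0, 0, 0]],
    [1, [-0.028, 0, 0], [0, 0, 0]],
    [1, [-0.03, 0, 0], [0, 0, 0]],
    [1, [-0.03, 0, 0], [0, 0, 0]],
    [1, [-0.03, 0, 0], [0, 0, 0]],
  ],
)

```text
time_s: 12.17
tool_pos: [0.4527, 0.025, 0.0442]
tool_rot: [0.996, -0.088, 0.001, 0.0]
contact_force: [7.3, -2.4, -5.8]
grip_width: 0.024
gripper_force: 59.9
```

```bash
python3 -c "
from h import *
plan((.4490,.0256,.0439,-100))"
```

```text
t 12.17 p [0.4527 0.025  0.0442] yaw -100.08 w 0.024 F [ 7.3 -2.4 -5.8] gf 59.9 j [-0.19  0.9   0.05  2.22 -1.    0.04 -0.9 ]
(0.449, 0.0256, 0.0439, -100) shift [-0.0038  0.      0.0003] turn [ 0.04 -0.11 -0.08]
```

Request:
move_arm(
  commands=[
    [1, [0, 0, 0], [0, -3, 0]],
    [1, [-0.001, 0, 0], [0, -6, 0]],
    [1, [-0.002, 0, 0], [0, -9, 0]],
    [1, [-0.002, 0, 0], [0, -10, 0]],
    [1, [-0.002, 0, 0], [0, -10, 0]],
  ],
)

```text
time_s: 12.58
tool_pos: [0.4538, 0.0248, 0.0445]
tool_rot: [0.993, -0.087, -0.083, -0.006]
contact_force: [7.8, -1.1, 3.0]
grip_width: 0.0243
gripper_force: 62.3
```

```bash
python3 -c "
from h import *
plan((.4490,.0256,.0439,-100))
R=Ro.from_quat(readout.get_state()['tool_rot']).as_matrix(); print(R[:,2], readout.get_state()['tool_pos']+.006*R[:,2])"
```

```text
t 12.58 p [0.4538 0.0248 0.0445] yaw -99.99 w 0.0243 F [ 7.8 -1.1  3. ] gf 62.3 j [-0.34  0.97  0.37  2.07 -0.87  0.45 -1.  ]
(0.449, 0.0256, 0.0439, -100) shift [-0.0048  0.      0.0014] turn [ 0.15  9.52 -0.  ]
[-0.16340021  0.02623658 -0.98621094] [0.4528671  0.02493036 0.03856265]
```

Request:
move_arm(
  commands=[
    [1, [-0.002, 0, 0], [0, 0, 0]],
    [1, [-0.0035, 0, 0.0005], [0, 0, 0]],
    [1, [-0.0035, 0, 0.0005], [0, 0, 0]],
    [1, [-0.0035, 0, 0.0005], [0, 0, 0]],
  ],
)

```text
time_s: 12.92
tool_pos: [0.4496, 0.0255, 0.0446]
tool_rot: [0.993, -0.087, -0.083, -0.006]
contact_force: [8.0, -1.5, -1.5]
grip_width: 0.0239
gripper_force: 61.9
```

```bash
python3 -c "
from h import *
plan((.4490,.0256,.0439,-100))
c=cam('top'); W=cloud(c); d=(c['pixels'].max(2)<70)
R=Ro.from_quat(readout.get_state()['tool_rot']).as_matrix(); print(readout.get_state()['tool_pos']+.006*R[:,2])"
```

```text
t 12.92 p [0.4496 0.0255 0.0446] yaw -100.04 w 0.0239 F [ 8.  -1.5 -1.5] gf 61.9 j [-0.34  0.96  0.35  2.09 -0.88  0.44 -0.99]
(0.449, 0.0256, 0.0439, -100) shift [-0.0005 -0.      0.0008] turn [ 0.1   9.53 -0.05]
[0.44859784 0.02564707 0.03865577]
```

Request:
move_arm(
  commands=[
    [1, [-0.002, 0, 0.0003], [0, 0, 0]],
    [1, [-0.002, 0, 0.0003], [0, 0, 0]],
    [1, [-0.002, 0, 0.0003], [0, 0, 0]],
    [1, [-0.002, 0, 0.0003], [0, 0, 0]],
    [1, [-0.002, 0, 0.0003], [0, 0, 0]],
    [1, [-0.002, 0, 0.0003], [0, 0, 0]],
  ],
)

```text
time_s: 13.47
tool_pos: [0.4492, 0.0255, 0.0446]
tool_rot: [0.993, -0.087, -0.081, -0.006]
contact_force: [9.3, -0.8, -2.5]
grip_width: 0.0245
gripper_force: 61.9
```

```bash
python3 -c "
from h import *
plan((.4490,.0256,.0439,-100))"
```

```text
t 13.47 p [0.4492 0.0255 0.0446] yaw -100.04 w 0.0245 F [ 9.3 -0.8 -2.5] gf 61.9 j [-0.33  0.96  0.35  2.09 -0.88  0.43 -0.99]
(0.449, 0.0256, 0.0439, -100) shift [-0.0001 -0.      0.0007] turn [ 0.11  9.35 -0.05]
```

The knob is at its stop: the force rises without further travel. I'll release it and lift.

Request:
move_arm(
  commands=[
    [-0.3, [0, 0, 0], [0, 0, 0]],
    [-0.3, [0, 0, 0], [0, 0, 0]],
    [-0.3, [0, 0, 0], [0, 0, 0]],
    [-0.3, [0, 0, 0], [0, 0, 0]],
    [-1, [0, 0, 0], [0, 0, 0]],
    [-1, [0, 0, -0.03], [0, 0, 0]],
    [-1, [0, 0, -0.07], [0, 0, 0]],
    [-1, [0, 0, -0.11], [0, 3, 0]],
    [-1, [0, 0, -0.15], [0, 9, 0]],
    [-1, [0, 0, -0.15], [0, 9, 0]],
  ],
)

```text
time_s: 14.3
tool_pos: [0.4697, 0.0216, 0.1978]
tool_rot: [0.996, -0.088, -0.004, -0.002]
contact_force: [0.7, 0.2, 0.5]
grip_width: 0.0854
gripper_force: 0.0
```

```bash
cat > look.py <<'E'
from h import *
def cans(boxes):
    c=cam('top'); W=cloud(c); Z=W[...,2]
    lid=(Z>.04)&(c['pixels'].max(2).astype(int)-c['pixels'].min(2)<25)&(c['pixels'].max(2)>120)
    for n,(u0,v0,u1,v1) in boxes.items():
        m=np.zeros(Z.shape,bool); m[v0:v1,u0:u1]=1; m&=lid
        P=W[m]; (x,y),r=cv2.minEnclosingCircle(P[:,:2].astype(np.float32)); print(n,m.sum(),'circ',round(x,4),round(y,4),round(r,4),'mean',P.mean(0).round(4))
    return c,W
E
python3 - <<'E'
from look import *
c,W=cans(dict(c2=(300,140,338,180),c1=(326,198,366,240)))
p=c['pixels']; Z=W[...,2]; m=np.zeros(Z.shape,bool); m[195:222,222:255]=1; m&=(p.max(2)<70)&(Z>.03)&(Z<.06); print('knob',m.sum(),W[m].mean(0))
save(c,'t2.png',(200,130,400,260),4)
plan((.447,-.291,.14,-125),(.447,-.291,.14,-30))
E
```

```text
c2 274 circ 0.6143 -0.2115 0.0284 mean [ 0.6137 -0.2106  0.0636]
c1 118 circ 0.4441 -0.2889 0.026 mean [ 0.4394 -0.2802  0.0496]
knob 0 [nan nan nan]
t 14.35 p [0.4687 0.0225 0.1953] yaw -100.07 w 0.0854 F [-0.5 -0.2  0.5] gf 0.0 j [-0.51  0.68  0.61  2.1  -0.71  0.59 -1.13]
(0.447, -0.291, 0.14, -125) shift [0.0342 0.3125 0.0542] turn [ 0.06  0.85 24.93]
(0.447, -0.291, 0.14, -30) shift [0.0342 0.3125 0.0542] turn [ -0.62   0.65 -70.07]<stdin>:3: RuntimeWarning: Mean of empty slice.
  ret = um.true_divide(
```

View pics/t2.png

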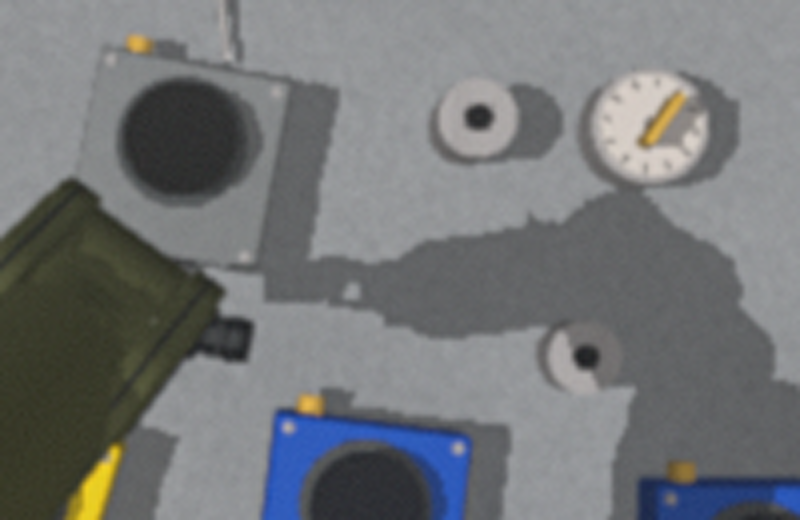

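Request:
move_arm(
  commands=[
    [-1, [0.034, 0.3125, 0], [0, 0, 0]],
    [-1, [0.034, 0.3125, 0], [0, 0, 0]],
    [-1, [0.034, 0.3125, 0], [0, 0, 0]],
    [-1, [0.034, 0.3125, 0], [0, 0, 0]],
    [-1, [0.034, 0.3125, 0], [0, 0, 0]],
    [-1, [0.034, 0.3125, 0.054], [0, 0.8, 0]],
    [-1, [0.034, 0.3125, 0.054], [0, 0.8, 0]],
    [-1, [0.034, 0.3125, 0.054], [0, 0.8, 0]],
    [-1, [0.034, 0.3125, 0.054], [0, 0.8, 0]],
    [-1, [0.034, 0.3125, 0.054], [0, 0.8, 0]],
    [-1, [0.034, 0.3125, 0.054], [0, 0.8, 0]],
    [-1, [0.034, 0.3125, 0.054], [0, 0.8, 0]],
  ],
)

```text
time_s: 15.35
tool_pos: [0.4468, -0.2892, 0.1372]
tool_rot: [0.996, -0.086, -0.004, -0.001]
contact_force: [0.2, -0.3, -0.4]
grip_width: 0.085
gripper_force: 0.0
```

```bash
python3 - <<'E'
from h import *
c=cam('scene'); W=cloud(c); p=c['pixels']; Z=W[...,2]
m=np.zeros(Z.shape,bool); m[184:206,272:296]=1; m&=(p.max(2)<75)&(Z>.025)&(Z<.06); print('knob',m.sum(),np.percentile(W[m],[5,50,95],axis=0).round(4))
# canister1 lid in the scene view
m=np.zeros(Z.shape,bool); m[160:200,165:200]=1; m&=(Z>.046)&(Z<.06); P=W[m]; print('c1',m.sum(),cv2.minEnclosingCircle(P[:,:2].astype(np.float32)),P.mean(0).round(4))
m=np.zeros(Z.shape,bool); m[200:225,178:212]=1; m&=(Z>.06)&(Z<.074); P=W[m]; print('c2',m.sum(),cv2.minEnclosingCircle(P[:,:2].astype(np.float32)),P.mean(0).round(4))
plan((.447,-.291,.14,-100),(.447,-.291,.038,-100))
E
```

```text
knob 50 [[0.4735 0.0095 0.034 ]
 [0.4836 0.0205 0.0452]
 [0.4882 0.0306 0.0497]]
c1 173 ((0.44554245471954346, -0.28955525159835815), 0.028652571141719818) [ 0.4494 -0.2882  0.0513]
c2 281 ((0.612930953502655, -0.20969539880752563), 0.030333386734128) [ 0.6163 -0.209   0.0654]
t 15.4 p [ 0.4471 -0.2892  0.1375] yaw -99.88 w 0.0855 F [ 0.4 -0.1  0.7] gf 0.0 j [ 0.23  0.81  0.45  1.96 -0.67  0.53 -0.59]
(0.447, -0.291, 0.14, -100) shift [ 0.0002  0.0018 -0.0025] turn [-0.06  0.38  0.12]
(0.447, -0.291, 0.038, -100) shift [0.0009 0.0019 0.0995] turn [-0.06  0.38  0.12]
```

Request:
move_arm(
  commands=[
    [-1, [0.001, 0.001, 0.035], [0, 0.4, 0]],
    [-1, [0.001, 0.001, 0.07], [0, 0.4, 0]],
    [-1, [0.001, 0.001, 0.09], [0, 0.4, 0]],
    [-1, [0.001, 0.001, 0.0995], [0, 0.4, 0]],
    [-1, [0.001, 0.001, 0.0995], [0, 0.4, 0]],
    [1, [0.001, 0.001, 0.0995], [0, 0.4, 0]],
    [1, [0.001, 0.001, 0.0995], [0, 0.4, 0]],
    [1, [0.001, 0.001, 0.0995], [0, 0.4, 0]],
    [1, [0.001, 0.001, 0.0995], [0, 0.4, 0]],
    [1, [0.001, 0.001, 0.0995], [0, 0.4, 0]],
    [1, [0.001, 0.001, 0.0995], [0, 0.4, 0]],
    [1, [0.001, 0.001, 0.0995], [0, 0.4, 0]],
  ],
)

```text
time_s: 16.4
tool_pos: [0.4478, -0.2918, 0.0399]
tool_rot: [0.996, -0.087, 0.002, 0.0]
contact_force: [-0.3, 1.7, 6.8]
grip_width: 0.0508
gripper_force: 61.7
```

```bash
python3 - <<'E'
from h import *
plan((.447,-.291,.18,-100),(.5945,-.0024,.18,-100))
E
```

```text
t 16.4 p [ 0.4478 -0.2918  0.0399] yaw -99.98 w 0.0508 F [-0.3  1.7  6.8] gf 61.7 j [ 0.34  0.96  0.26  1.99 -0.79  0.3  -0.49]
(0.447, -0.291, 0.18, -100) shift [-0.0004 -0.0007 -0.1401] turn [ 0.01 -0.18  0.02]
(0.5945, -0.0024, 0.18, -100) shift [ 0.0948 -0.3105 -0.1399] turn [ 0.01 -0.18  0.02]
```

Request:
move_arm(
  commands=[
    [1, [0, 0, -0.04], [0, 0, 0]],
    [1, [0, 0, -0.08], [0, 0, 0]],
    [1, [0, 0, -0.12], [0, 0, 0]],
    [1, [0.03, -0.03, -0.14], [0, 0, 0]],
    [1, [0.095, -0.3105, -0.14], [0, 0, 0]],
    [1, [0.095, -0.3105, -0.14], [0, 0, 0]],
    [1, [0.095, -0.3105, -0.14], [0, 0, 0]],
    [1, [0.095, -0.3105, -0.14], [0, 0, 0]],
    [1, [0.095, -0.3105, -0.14], [0, 0, 0]],
    [1, [0.095, -0.3105, -0.14], [0, 0, 0]],
    [1, [0.095, -0.3105, -0.14], [0, 0, 0]],
    [1, [0.095, -0.3105, -0.14], [0, 0, 0]],
  ],
)

```text
time_s: 17.4
tool_pos: [0.5977, 0.0103, 0.1775]
tool_rot: [0.997, -0.079, 0.001, -0.004]
contact_force: [0.1, 2.2, -1.9]
grip_width: 0.0508
gripper_force: 63.9
```

```bash
python3 - <<'E'
from h import *
plan((.5945,-.0024,.125,-100),(.5945,-.0024,.108,-100))
E
```

```text
t 17.4 p [0.5977 0.0103 0.1775] yaw -99.12 w 0.0508 F [ 0.1  2.2 -1.9] gf 63.9 j [-0.43  0.84  0.62  1.75 -0.69  0.77 -1.18]
(0.5945, -0.0024, 0.125, -100) shift [-0.0013  0.0135  0.0524] turn [-0.5  -0.11  0.88]
(0.5945, -0.0024, 0.108, -100) shift [-0.0013  0.0137  0.0694] turn [-0.5  -0.11  0.88]
```

Request:
move_arm(
  commands=[
    [1, [0, 0, 0], [0, 0, 0]],
    [1, [0, 0, 0], [0, 0, 0]],
    [1, [0, 0, 0.03], [0, 0, 0]],
    [1, [0, 0, 0.03], [0, 0, 0]],
  ],
)

```text
time_s: 17.73
tool_pos: [0.5914, -0.0041, 0.1454]
tool_rot: [0.996, -0.089, -0.003, 0.001]
contact_force: [-1.6, 1.6, -2.8]
grip_width: 0.0509
gripper_force: 64.0
```

```bash
python3 - <<'E'
from h import *
plan((.5945,-.0024,.125,-100),(.5945,-.0024,.108,-100))
c=cam('scene'); save(c,'s4.png',(220,150,320,230),6)
E
```

```text
t 17.73 p [ 0.5914 -0.0041  0.1454] yaw -100.19 w 0.0509 F [-1.6  1.6 -2.8] gf 64.0 j [-0.39  0.88  0.59  1.78 -0.72  0.71 -1.14]
(0.5945, -0.0024, 0.125, -100) shift [ 0.0029 -0.0023  0.0204] turn [ 0.09  0.3  -0.19]
(0.5945, -0.0024, 0.108, -100) shift [ 0.003  -0.0023  0.0373] turn [ 0.09  0.3  -0.19]
```

View pics/s4.png

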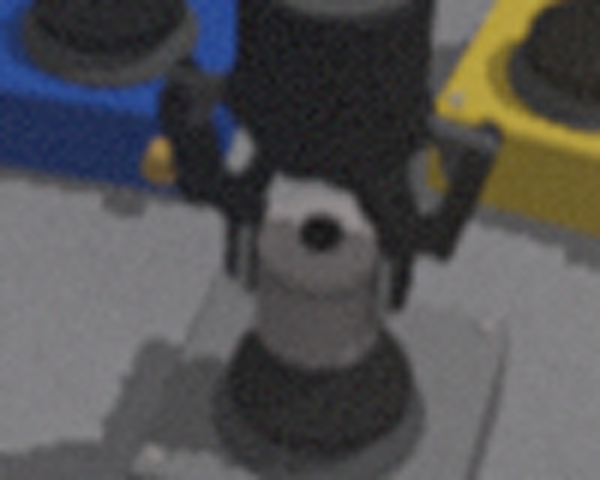

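The crop shows the canister (320,300) held upright above the pad (320,385). Now I press it down.

Request:
move_arm(
  commands=[
    [1, [0.002, -0.001, 0.015], [0, 0, 0]],
    [1, [0.002, -0.001, 0.025], [0, 0, 0]],
    [1, [0.002, -0.001, 0.031], [0, 0, 0]],
    [1, [0.002, -0.001, 0.036], [0, 0, 0]],
    [1, [0.002, -0.001, 0.037], [0, 0, 0]],
    [1, [0.002, -0.001, 0.037], [0, 0, 0]],
  ],
)

```text
time_s: 18.28
tool_pos: [0.5971, -0.0031, 0.1122]
tool_rot: [0.996, -0.088, 0.001, 0.0]
contact_force: [-1.9, 0.5, 11.0]
grip_width: 0.0508
gripper_force: 64.8
```

```bash
python3 - <<'E'
from h import *
plan((.5945,-.0024,.108,-100))
E
```

```text
t 18.28 p [ 0.5971 -0.0031  0.1122] yaw -100.08 w 0.0508 F [-1.9  0.5 11. ] gf 64.8 j [-0.37  0.93  0.55  1.79 -0.76  0.65 -1.11]
(0.5945, -0.0024, 0.108, -100) shift [-0.0027 -0.0002  0.0042] turn [ 0.02 -0.14 -0.08]
```

Request:
move_arm(
  commands=[
    [1, [0, 0, 0.002], [0, 0, 0]],
    [1, [0, 0, 0.004], [0, 0, 0]],
    [1, [0, 0, 0.004], [0, 0, 0]],
    [1, [0, 0, 0.004], [0, 0, 0]],
    [1, [0, 0, 0.004], [0, 0, 0]],
    [1, [0, 0, 0.004], [0, 0, 0]],
  ],
)

```text
time_s: 18.78
tool_pos: [0.5971, -0.0032, 0.1098]
tool_rot: [0.996, -0.088, 0.002, -0.0]
contact_force: [-4.2, 1.2, 18.9]
grip_width: 0.0506
gripper_force: 66.4
```

```bash
python3 - <<'E'
from h import *
plan((.5945,-.0024,.108,-100))
E
```

```text
t 18.78 p [ 0.5971 -0.0032  0.1098] yaw -100.09 w 0.0506 F [-4.2  1.2 18.9] gf 66.4 j [-0.37  0.93  0.55  1.79 -0.77  0.64 -1.11]
(0.5945, -0.0024, 0.108, -100) shift [-0.0027 -0.0003  0.0018] turn [-0.03 -0.19 -0.09]
```

Request:
move_arm(
  commands=[
    [1, [0, 0, 0], [0, 0, 0]],
    [1, [0, 0, 0], [0, 0, 0]],
    [1, [0, 0, 0], [0, 0, 0]],
    [1, [0, 0, 0], [0, 0, 0]],
    [1, [0, 0, 0], [0, 0, 0]],
    [1, [0, 0, 0], [0, 0, 0]],
    [1, [0, 0, 0], [0, 0, 0]],
    [1, [0, 0, 0], [0, 0, 0]],
    [1, [0, 0, 0], [0, 0, 0]],
    [1, [0, 0, 0], [0, 0, 0]],
    [1, [0, 0, 0], [0, 0, 0]],
    [1, [0, 0, 0], [0, 0, 0]],
  ],
)

```text
time_s: 19.78
tool_pos: [0.5971, -0.0032, 0.1098]
tool_rot: [0.996, -0.088, 0.002, -0.0]
contact_force: [-5.0, 0.0, 18.8]
grip_width: 0.0506
gripper_force: 66.4
```

Request:
move_arm(
  commands=[
    [1, [0, 0, -0.01], [0, 0, 0]],
    [1, [0, 0, -0.025], [0, 0, 0]],
    [1, [0, 0, -0.06], [0, 0, 0]],
    [1, [0, 0, -0.08], [0, 0, 0]],
    [1, [0, 0, -0.08], [0, 0, 0]],
  ],
)

```text
time_s: 20.2
tool_pos: [0.599, -0.0035, 0.1912]
tool_rot: [0.996, -0.088, 0.004, 0.0]
contact_force: [1.2, -1.5, -1.9]
grip_width: 0.0507
gripper_force: 64.2
```

```bash
python3 - <<'E'
from h import *
plan((.535,.412,.17,-90),(.535,.412,.17,-60))
E
```

```text
t 20.2 p [ 0.599  -0.0035  0.1912] yaw -100.06 w 0.0507 F [ 1.2 -1.5 -1.9] gf 64.2 j [-0.42  0.83  0.65  1.74 -0.67  0.8  -1.19]
(0.535, 0.412, 0.17, -90) shift [-0.1357 -0.3979  0.0199] turn [  0.06  -0.5  -10.06]
(0.535, 0.412, 0.17, -60) shift [-0.1357 -0.3979  0.0199] turn [  0.19  -0.48 -40.06]
```

Request:
move_arm(
  commands=[
    [1, [-0.03, -0.03, 0], [0, 0, -4]],
    [1, [-0.1357, -0.398, 0], [0, 0, -40]],
    [1, [-0.1357, -0.398, 0], [0, 0, -40]],
    [1, [-0.1357, -0.398, 0], [0, 0, -40]],
    [1, [-0.1357, -0.398, 0], [0, 0, -40]],
    [1, [-0.1357, -0.398, 0], [0, 0, -40]],
    [1, [-0.1357, -0.398, 0], [0, 0, -40]],
    [1, [-0.1357, -0.398, 0], [0, 0, -40]],
    [1, [-0.1357, -0.398, 0], [0, 0, -40]],
    [1, [-0.1357, -0.398, 0.02], [0, 0, -40]],
    [1, [-0.1357, -0.398, 0.02], [0, 0, -40]],
    [1, [-0.1357, -0.398, 0.02], [0, 0, -40]],
  ],
)

```text
time_s: 21.2
tool_pos: [0.5276, 0.4192, 0.1626]
tool_rot: [0.965, 0.263, -0.003, -0.001]
contact_force: [-0.3, 0.2, -1.8]
grip_width: 0.0506
gripper_force: 64.1
```

Request:
move_arm(
  commands=[
    [1, [0, 0, 0], [0, 0, 0]],
    [1, [0, 0, 0], [0, 0, 0]],
    [1, [0, 0, 0], [0, 0, 0]],
  ],
)

```text
time_s: 21.45
tool_pos: [0.5331, 0.4108, 0.1668]
tool_rot: [0.966, 0.257, 0.0, 0.001]
contact_force: [-0.2, 1.2, -3.0]
grip_width: 0.0508
gripper_force: 64.1
```

```bash
python3 - <<'E'
from h import *
plan((.535,.412,.17,-60),(.535,.412,.046,-60))
E
```

```text
t 21.45 p [0.5331 0.4108 0.1668] yaw -60.23 w 0.0508 F [-0.2  1.2 -3. ] gf 64.1 j [-0.99  0.92  0.54  1.51 -0.57  0.87 -1.3 ]
(0.535, 0.412, 0.17, -60) shift [ 0.0022 -0.0002 -0.0032] turn [ 0.14  0.   -0.23]
(0.535, 0.412, 0.046, -60) shift [ 0.0022 -0.0005  0.1208] turn [ 0.14  0.   -0.23]
```

Request:
move_arm(
  commands=[
    [1, [0, 0, 0.04], [0, 0, 0]],
    [1, [0, 0, 0.08], [0, 0, 0]],
    [1, [0, 0, 0.105], [0, 0, 0]],
    [1, [0, 0, 0.117], [0, 0, 0]],
    [1, [0, 0, 0.121], [0, 0, 0]],
    [1, [0, 0, 0.123], [0, 0, 0]],
    [1, [0, 0, 0.124], [0, 0, 0]],
    [1, [0, 0, 0.124], [0, 0, 0]],
  ],
)

```text
time_s: 22.12
tool_pos: [0.5339, 0.4136, 0.0444]
tool_rot: [0.966, 0.258, 0.002, -0.0]
contact_force: [0.0, 0.2, -2.6]
grip_width: 0.0509
gripper_force: 64.4
```

```bash
python3 - <<'E'
from h import *
plan((.535,.412,.0435,-60))
E
```

```text
t 22.12 p [0.5339 0.4136 0.0444] yaw -60.05 w 0.0509 F [ 0.   0.2 -2.6] gf 64.4 j [-0.95  1.08  0.44  1.54 -0.65  0.67 -1.23]
(0.535, 0.412, 0.0435, -60) shift [0.0001 0.002  0.0009] turn [ 0.06 -0.24 -0.05]
```

Just above the floor: lower it 1.5 mm, open and lift.

Request:
move_arm(
  commands=[
    [1, [0, 0, 0.0012], [0, 0, 0]],
    [1, [0, 0, 0.0012], [0, 0, 0]],
    [-1, [0, 0, 0.0012], [0, 0, 0]],
    [-1, [0, 0, 0.0012], [0, 0, 0]],
    [-1, [0, 0, 0.0012], [0, 0, 0]],
    [-1, [0, 0, 0.0012], [0, 0, 0]],
    [-1, [0, 0, 0.0012], [0, 0, 0]],
    [-1, [0, 0, -0.03], [0, 0, 0]],
    [-1, [0, 0, -0.07], [0, 0, 0]],
    [-1, [0, 0, -0.11], [0, 0, 0]],
    [-1, [0, 0, -0.15], [0, 0, 0]],
    [-1, [0, 0, -0.15], [0, 0, 0]],
  ],
)

```text
time_s: 23.12
tool_pos: [0.5371, 0.4149, 0.2016]
tool_rot: [0.966, 0.258, 0.008, -0.002]
contact_force: [1.1, 0.0, 1.5]
grip_width: 0.0856
gripper_force: 0.0
```

```bash
python3 - <<'E'
from look import *
cans(dict(c2=(296,136,342,184)))
plan((.5,.1,.2,-60),(.614,-.2115,.18,-100))
E
```

```text
c2 255 circ 0.6145 -0.2109 0.0278 mean [ 0.6144 -0.2108  0.0638]
t 23.17 p [0.5352 0.4144 0.1979] yaw -60.03 w 0.0856 F [-0.1 -0.1 -0.6] gf 0.0 j [-1.    0.89  0.57  1.48 -0.55  0.92 -1.32]
(0.5, 0.1, 0.2, -60) shift [-0.1875  0.2547 -0.0039] turn [ 0.04 -0.6  -0.03]
(0.614, -0.2115, 0.18, -100) shift [-0.2445  0.5815  0.0158] turn [-0.17 -0.59 39.97]
```

Request:
move_arm(
  commands=[
    [-1, [-0.03, 0.07, 0], [0, 0, 0]],
    [-1, [-0.2445, 0.5815, 0], [0, 0, 0]],
    [-1, [-0.2445, 0.5815, 0], [0, 0, 0]],
    [-1, [-0.2445, 0.5815, 0], [0, 0, 0]],
    [-1, [-0.2445, 0.5815, 0], [0, 0, 0]],
    [-1, [-0.2445, 0.5815, 0], [0, 0, 0]],
    [-1, [-0.2445, 0.5815, 0], [0, 0, 0]],
    [-1, [-0.2445, 0.5815, 0], [0, 0, 0]],
    [-1, [-0.2445, 0.5815, 0], [0, 0, 0]],
    [-1, [-0.2445, 0.5815, 0], [0, 0, 0]],
    [-1, [-0.2445, 0.5815, 0], [0, 0, 0]],
    [-1, [-0.2445, 0.5815, 0], [0, 0, 0]],
  ],
)

```text
time_s: 24.17
tool_pos: [0.5937, -0.0845, 0.192]
tool_rot: [0.966, 0.259, -0.001, -0.0]
contact_force: [1.0, -0.4, -0.3]
grip_width: 0.0854
gripper_force: 0.0
```

```bash
python3 - <<'E'
from h import *
plan((.6145,-.211,.17,-60))
E
```

```text
t 24.17 p [ 0.5937 -0.0845  0.192 ] yaw -60.03 w 0.0854 F [ 1.  -0.4 -0.3] gf 0.0 j [-0.18  0.78  0.44  1.73 -0.46  0.74 -0.55]
(0.6145, -0.211, 0.17, -60) shift [-0.0451  0.12    0.022 ] turn [-0.03  0.06 -0.03]
```

Request:
move_arm(
  commands=[
    [-1, [-0.045, 0.12, 0.022], [0, 0, 0]],
    [-1, [-0.045, 0.12, 0.022], [0, 0, 0]],
    [-1, [-0.045, 0.12, 0.022], [0, 0, 0]],
    [-1, [-0.045, 0.12, 0.022], [0, 0, 0]],
    [-1, [-0.045, 0.12, 0.022], [0, 0, 0]],
    [-1, [-0.045, 0.12, 0.022], [0, 0, 0]],
    [-1, [-0.045, 0.12, 0.022], [0, 0, 0]],
  ],
)

```text
time_s: 24.75
tool_pos: [0.6154, -0.2065, 0.1704]
tool_rot: [0.966, 0.26, 0.0, -0.001]
contact_force: [-0.1, 0.0, 0.9]
grip_width: 0.0856
gripper_force: 0.0
```

```bash
python3 - <<'E'
from h import *
c=cam('scene'); W=cloud(c); Z=W[...,2]
m=np.zeros(Z.shape,bool); m[195:230,172:218]=1; m&=(Z>.06)&(Z<.074); P=W[m]; print('c2',m.sum(),cv2.minEnclosingCircle(P[:,:2].astype(np.float32)),P.mean(0).round(4))
plan((.6145,-.211,.17,-60),(.6145,-.211,.047,-60))
E
```

```text
c2 284 ((0.6134434938430786, -0.20885437726974487), 0.02983211912214756) [ 0.6162 -0.209   0.0653]
t 24.8 p [ 0.6157 -0.2063  0.1707] yaw -59.85 w 0.0856 F [-0.8  0.6 -0.9] gf 0.0 j [ 0.04  0.86  0.41  1.58 -0.44  0.79 -0.4 ]
(0.6145, -0.211, 0.17, -60) shift [-0.0034  0.0035  0.0007] turn [-0.08 -0.05  0.15]
(0.6145, -0.211, 0.047, -60) shift [-0.0035  0.0037  0.1237] turn [-0.08 -0.05  0.15]
```

Request:
move_arm(
  commands=[
    [-1, [-0.003, 0.003, 0.035], [0, 0, 0]],
    [-1, [-0.003, 0.003, 0.07], [0, 0, 0]],
    [-1, [-0.003, 0.003, 0.1], [0, 0, 0]],
    [-1, [-0.003, 0.003, 0.123], [0, 0, 0]],
    [-1, [-0.003, 0.003, 0.123], [0, 0, 0]],
    [-1, [-0.003, 0.003, 0.123], [0, 0, 0]],
    [1, [-0.003, 0.003, 0.123], [0, 0, 0]],
    [1, [-0.003, 0.003, 0.123], [0, 0, 0]],
    [1, [-0.003, 0.003, 0.123], [0, 0, 0]],
    [1, [-0.003, 0.003, 0.123], [0, 0, 0]],
    [1, [-0.003, 0.003, 0.123], [0, 0, 0]],
    [1, [-0.003, 0.003, 0.123], [0, 0, 0]],
  ],
)

```text
time_s: 25.8
tool_pos: [0.6156, -0.2129, 0.0506]
tool_rot: [0.966, 0.259, 0.002, 0.001]
contact_force: [-1.5, 2.2, 6.0]
grip_width: 0.0549
gripper_force: 63.9
```

```bash
python3 - <<'E'
from h import *
plan((.595,-.0024,.19,-60))
E
```

```text
t 25.8 p [ 0.6156 -0.2129  0.0506] yaw -59.99 w 0.0549 F [-1.5  2.2  6. ] gf 63.9 j [ 0.1   1.02  0.32  1.62 -0.52  0.58 -0.34]
(0.595, -0.0024, 0.19, -60) shift [ 0.0879 -0.1923 -0.1395] turn [ 0.11 -0.18  0.01]
```

Request:
move_arm(
  commands=[
    [1, [0, 0, -0.04], [0, 0, 0]],
    [1, [0, 0, -0.08], [0, 0, 0]],
    [1, [0, 0, -0.12], [0, 0, 0]],
    [1, [0.01, -0.02, -0.14], [0, 0, 0]],
    [1, [0.088, -0.192, -0.14], [0, 0, 0]],
    [1, [0.088, -0.192, -0.14], [0, 0, 0]],
    [1, [0.088, -0.192, -0.14], [0, 0, 0]],
    [1, [0.088, -0.192, -0.14], [0, 0, 0]],
    [1, [0.088, -0.192, -0.14], [0, 0, 0]],
    [1, [0.088, -0.192, -0.14], [0, 0, 0]],
    [1, [0.088, -0.192, -0.14], [0, 0, 0]],
    [1, [0.088, -0.192, -0.14], [0, 0, 0]],
  ],
)

```text
time_s: 26.8
tool_pos: [0.5948, -0.0041, 0.1889]
tool_rot: [0.966, 0.258, 0.001, 0.001]
contact_force: [0.1, -1.1, -3.6]
grip_width: 0.055
gripper_force: 65.0
```

Request:
move_arm(
  commands=[
    [1, [0, 0, 0.02], [0, 0, 0]],
    [1, [0, 0, 0.03], [0, 0, 0]],
    [1, [0, 0, 0.03], [0, 0, 0]],
    [1, [0, 0, 0.03], [0, 0, 0]],
  ],
)

```text
time_s: 27.13
tool_pos: [0.5941, -0.0044, 0.1576]
tool_rot: [0.966, 0.258, -0.001, 0.0]
contact_force: [1.1, -1.1, -2.6]
grip_width: 0.0547
gripper_force: 65.0
```

```bash
python3 - <<'E'
from h import *
plan((.595,-.0024,.1335,-60),(.595,-.0024,.1165,-60))
c=cam('scene'); save(c,'s5.png',(220,130,320,230),6)
E
```

```text
t 27.13 p [ 0.5941 -0.0044  0.1576] yaw -60.14 w 0.0547 F [ 1.1 -1.1 -2.6] gf 65.0 j [-0.31  0.82  0.43  1.77 -0.51  0.66 -0.64]
(0.595, -0.0024, 0.1335, -60) shift [ 0.0018 -0.0013  0.0241] turn [ 0.04  0.07 -0.14]
(0.595, -0.0024, 0.1165, -60) shift [ 0.0018 -0.0013  0.0411] turn [ 0.04  0.07 -0.14]
```

View pics/s5.png

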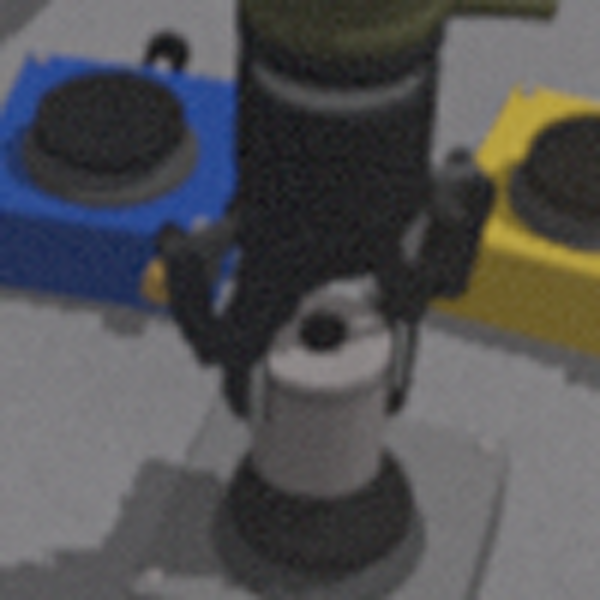

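The crop shows canister2 (320,410) upright above the pad (320,510). I'll press it and hold.

Request:
move_arm(
  commands=[
    [1, [0.001, -0.001, 0.015], [0, 0, 0]],
    [1, [0.001, -0.001, 0.025], [0, 0, 0]],
    [1, [0.001, -0.001, 0.032], [0, 0, 0]],
    [1, [0.001, -0.001, 0.037], [0, 0, 0]],
    [1, [0.001, -0.001, 0.041], [0, 0, 0]],
    [1, [0.001, -0.001, 0.041], [0, 0, 0]],
    [1, [0.001, -0.001, 0.041], [0, 0, 0]],
    [1, [0.001, -0.001, 0.041], [0, 0, 0]],
  ],
)

```text
time_s: 27.85
tool_pos: [0.5959, -0.002, 0.1205]
tool_rot: [0.966, 0.258, 0.002, 0.0]
contact_force: [-4.9, 1.6, 23.1]
grip_width: 0.0548
gripper_force: 67.7
```

```bash
python3 - <<'E'
from h import *
plan((.595,-.0024,.1165,-60))
E
```

```text
t 27.85 p [ 0.5959 -0.002   0.1205] yaw -60.06 w 0.0548 F [-4.9  1.6 23.1] gf 67.7 j [-0.29  0.88  0.38  1.78 -0.55  0.59 -0.61]
(0.595, -0.0024, 0.1165, -60) shift [-0.001 -0.     0.004] turn [ 0.06 -0.2  -0.06]
```

Pressed to the bottom stop (23 N, z 0.1205, as expected). I'll hold, lift and carry.

Request:
move_arm(
  commands=[
    [1, [0, 0, 0], [0, 0, 0]],
    [1, [0, 0, 0], [0, 0, 0]],
    [1, [0, 0, 0], [0, 0, 0]],
    [1, [0, 0, 0], [0, 0, 0]],
    [1, [0, 0, 0], [0, 0, 0]],
    [1, [0, 0, 0], [0, 0, 0]],
    [1, [0, 0, 0], [0, 0, 0]],
    [1, [0, 0, 0], [0, 0, 0]],
    [1, [0, 0, 0], [0, 0, 0]],
    [1, [0, 0, 0], [0, 0, 0]],
    [1, [0, 0, 0], [0, 0, 0]],
    [1, [0, 0, 0], [0, 0, 0]],
  ],
)

```text
time_s: 28.85
tool_pos: [0.5959, -0.002, 0.1205]
tool_rot: [0.966, 0.258, 0.002, 0.0]
contact_force: [-4.9, 1.6, 22.4]
grip_width: 0.0552
gripper_force: 67.7
```

Request:
move_arm(
  commands=[
    [1, [0, 0, -0.01], [0, 0, 0]],
    [1, [0, 0, -0.025], [0, 0, 0]],
    [1, [0, 0, -0.06], [0, 0, 0]],
    [1, [0, 0, -0.08], [0, 0, 0]],
    [1, [0, 0, -0.08], [0, 0, 0]],
  ],
)

```text
time_s: 29.27
tool_pos: [0.5977, -0.0027, 0.2014]
tool_rot: [0.966, 0.258, 0.004, 0.002]
contact_force: [0.6, -0.0, -2.1]
grip_width: 0.0549
gripper_force: 65.3
```

```bash
python3 - <<'E'
from look import *
c=cam('top'); W=cloud(c); Z=W[...,2]
m=np.zeros(Z.shape,bool); m[150:218,75:190]=1; m&=(Z>.042)&(Z<.07); P=W[m]; print('in tray',m.sum(),cv2.minEnclosingCircle(P[:,:2].astype(np.float32)),P.mean(0).round(4))
plan((.535,.262,.18,-60))
E
```

```text
in tray 283 ((0.5767933130264282, 0.32858580350875854), 0.11893904209136963) [0.5345 0.4051 0.054 ]
t 29.32 p [ 0.5964 -0.0022  0.1991] yaw -60.04 w 0.0547 F [ 0.2 -0.2 -3.1] gf 65.3 j [-0.33  0.77  0.47  1.74 -0.48  0.74 -0.67]
(0.535, 0.262, 0.18, -60) shift [ 0.0786 -0.2596  0.0185] turn [ 0.21 -0.25 -0.04]
```

Request:
move_arm(
  commands=[
    [1, [0.01, -0.03, 0], [0, 0, 0]],
    [1, [0.079, -0.26, 0], [0, 0, 0]],
    [1, [0.079, -0.26, 0], [0, 0, 0]],
    [1, [0.079, -0.26, 0], [0, 0, 0]],
    [1, [0.079, -0.26, 0], [0, 0, 0]],
    [1, [0.079, -0.26, 0], [0, 0, 0]],
    [1, [0.079, -0.26, 0], [0, 0, 0]],
    [1, [0.079, -0.26, 0.018], [0, 0, 0]],
    [1, [0.079, -0.26, 0.018], [0, 0, 0]],
    [1, [0.079, -0.26, 0.018], [0, 0, 0]],
    [1, [0.079, -0.26, 0.018], [0, 0, 0]],
    [1, [0.079, -0.26, 0.018], [0, 0, 0]],
  ],
)

```text
time_s: 30.32
tool_pos: [0.5344, 0.261, 0.1792]
tool_rot: [0.966, 0.257, 0.001, 0.001]
contact_force: [0.4, -0.4, -3.1]
grip_width: 0.0549
gripper_force: 65.4
```

```bash
python3 - <<'E'
from h import *
plan((.535,.262,.18,-60),(.535,.262,.055,-60))
E
```

```text
t 30.32 p [0.5344 0.261  0.1792] yaw -60.21 w 0.0549 F [ 0.4 -0.4 -3.1] gf 65.4 j [-0.81  0.81  0.51  1.75 -0.56  0.73 -1.06]
(0.535, 0.262, 0.18, -60) shift [ 0.001  -0.0005 -0.0008] turn [ 0.13 -0.03 -0.21]
(0.535, 0.262, 0.055, -60) shift [ 0.0009 -0.0008  0.1242] turn [ 0.13 -0.03 -0.21]
```

Request:
move_arm(
  commands=[
    [1, [0, 0, 0.04], [0, 0, 0]],
    [1, [0, 0, 0.08], [0, 0, 0]],
    [1, [0, 0, 0.105], [0, 0, 0]],
    [1, [0, 0, 0.118], [0, 0, 0]],
    [1, [0, 0, 0.122], [0, 0, 0]],
    [1, [0, 0, 0.124], [0, 0, 0]],
    [1, [0, 0, 0.124], [0, 0, 0]],
    [1, [0, 0, 0.124], [0, 0, 0]],
  ],
)

```text
time_s: 30.98
tool_pos: [0.5351, 0.2631, 0.0565]
tool_rot: [0.966, 0.258, 0.002, 0.0]
contact_force: [-0.2, -0.0, -2.6]
grip_width: 0.055
gripper_force: 65.4
```

```bash
python3 - <<'E'
from h import *
plan((.535,.262,.0545,-60))
E
```

```text
t 30.98 p [0.5351 0.2631 0.0565] yaw -60.05 w 0.055 F [-0.2 -0.  -2.6] gf 65.4 j [-0.73  0.98  0.36  1.8  -0.67  0.49 -0.96]
(0.535, 0.262, 0.0545, -60) shift [-0.0006  0.0009  0.002 ] turn [ 0.09 -0.21 -0.05]
```

Request:
move_arm(
  commands=[
    [1, [0, 0, 0.0022], [0, 0, 0]],
    [1, [0, 0, 0.0022], [0, 0, 0]],
    [-1, [0, 0, 0.0022], [0, 0, 0]],
    [-1, [0, 0, 0.0022], [0, 0, 0]],
    [-1, [0, 0, 0.0022], [0, 0, 0]],
    [-1, [0, 0, 0.0022], [0, 0, 0]],
    [-1, [0, 0, 0.0022], [0, 0, 0]],
    [-1, [0, 0, -0.03], [0, 0, 0]],
    [-1, [0, 0, -0.07], [0, 0, 0]],
    [-1, [0, 0, -0.11], [0, 0, 0]],
    [-1, [0, 0, -0.15], [0, 0, 0]],
    [-1, [0, 0, -0.15], [0, 0, 0]],
  ],
)

```text
time_s: 31.98
tool_pos: [0.5381, 0.2635, 0.2123]
tool_rot: [0.966, 0.258, 0.007, -0.0]
contact_force: [1.2, -0.8, -0.7]
grip_width: 0.0853
gripper_force: 0.0
```

Request:
move_arm(
  commands=[
    [-1, [0.06, -0.1, -0.03], [0, 0, 0]],
    [-1, [0.1, -0.2, -0.03], [0, 0, 0]],
    [-1, [0.07, 0.14, -0.03], [0, 0, 0]],
    [-1, [0.07, 0.14, -0.03], [0, 0, 0]],
    [-1, [0.07, 0.14, -0.03], [0, 0, 0]],
    [-1, [0.07, 0.14, -0.03], [0, 0, 0]],
    [-1, [0.07, 0.14, -0.03], [0, 0, 0]],
    [-1, [0.07, 0.14, -0.03], [0, 0, 0]],
  ],
)

```text
time_s: 32.65
tool_pos: [0.6686, 0.166, 0.2362]
tool_rot: [0.967, 0.253, 0.002, 0.005]
contact_force: [-0.1, -1.4, 0.5]
grip_width: 0.0854
gripper_force: 0.0
```

```bash
python3 - <<'E'
from h import *
plan()
c=cam('scene'); W=cloud(c); save(c,'s6.png',s=1.5)
Z=W[...,2]; p=c['pixels']
n,l,st,ce=cv2.connectedComponentsWithStats(((Z>.04)&(Z<.085)&(W[...,0]>.47)&(W[...,0]<.6)&(W[...,1]>.2)&(W[...,1]<.48)).astype(np.uint8))
for i in range(1,n):
    if st[i,4]>50:
        P=W[l==i]; print(st[i],P.mean(0).round(4),P.max(0).round(4))
m=np.zeros(Z.shape,bool); m[184:206,272:296]=1; m&=(p.max(2)<75)&(Z>.025)&(Z<.06); print('knob',m.sum(),np.nanmedian(W[m],axis=0))
m=np.zeros(Z.shape,bool); m[200:225,262:288]=1; print('pad',np.nanmedian(W[m],axis=0))
E
```

```text
t 32.65 p [0.6686 0.166  0.2362] yaw -60.64 w 0.0854 F [-0.1 -1.4  0.5] gf 0.0 j [-0.58  0.86  0.56  1.4  -0.49  1.02 -0.98]
[361 202  24  23 416] [0.5443 0.2608 0.0638] [0.5654 0.2911 0.0785]
[418 211  22  18 305] [0.5379 0.4103 0.0535] [0.5596 0.4382 0.0642]
knob 46 [0.48318021 0.0214959  0.0452805 ]
pad [0.59645253 0.00301908 0.08232658]
```

View pics/s6.png

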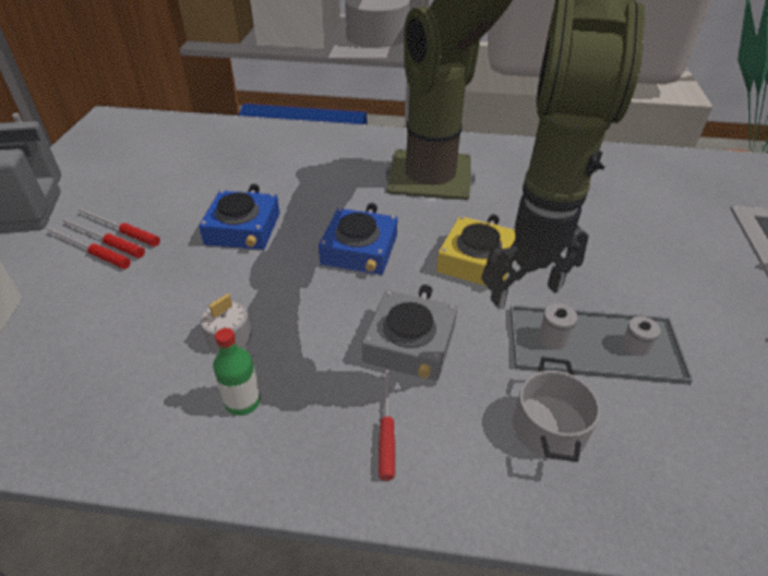

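Both canisters stand upright in the tray at (559,328) and (643,336). The pad and knob are free and the bystanders are unmoved. I'll let the arm settle and then hand in.

Request:
move_arm(
  commands=[
    [-1, [0, 0, 0], [0, 0, 0]],
    [-1, [0, 0, 0], [0, 0, 0]],
    [-1, [0, 0, 0], [0, 0, 0]],
    [-1, [0, 0, 0], [0, 0, 0]],
    [-1, [0, 0, 0], [0, 0, 0]],
    [-1, [0, 0, 0], [0, 0, 0]],
  ],
)

```text
time_s: 33.2
tool_pos: [0.6636, 0.1777, 0.235]
tool_rot: [0.966, 0.259, 0.0, 0.0]
contact_force: [0.3, 0.5, 0.2]
grip_width: 0.0856
gripper_force: 0.0
```

```bash
python3 -c "
from h import *
plan(); print(workorder.close_job())"
```

```text
t 33.2 p [0.6636 0.1777 0.235 ] yaw -59.95 w 0.0856 F [0.3 0.5 0.2] gf 0.0 j [-0.59  0.86  0.55  1.4  -0.49  1.02 -0.98]
the job is handed in; nothing more can be done
None
```

I wound the timer key to its stop, pulled the purge knob and let it spring back, pressed both canisters found (canister1, then canister2) and stood them upright in the grey tray, then handed the job in at 33 s; no verdict was returned.

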